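Put the brass set-up blocks away in their sliding-lid case

TASK

Put the saw's brass set-up blocks away: draw the lid right out of their wooden case and lay it aside, pack every brass block that is on the worktop into the case so that all lie below the lid, then slide the lid back into its grooves, batten upward and nose first, until it is fully home. Do not move the tape measure, the combination square or the sanding block.

Things in the scene. Friction and masses are not known exactly. Their poses are not given: they have to be found in the camera images.
- case: Beech case for brass set-up blocks, fixed to the worktop, open on top, 176 mm along x, 152 mm along y, 53 mm high; origin at worktop level under the middle of the inside; x points from the open end (mouth) to the back wall, z up. Side walls |y| 62 to 76 mm and back wall x 77 to 89 mm are 53 mm high; the front wall, x -87 to -77 mm, is low: its top is at z = 39 mm.
- case_floor (a point): Middle of the case's felt-lined inner floor, 11 mm above the worktop; axes as the case's. The inside is 154 mm along x and 124 mm along y, with 28 mm of height below the lid. Room for all six blocks flat on the floor, in one row along x with their long sides along y, with some 3 mm between them; the ends keep finger room.
- groove_mouth (a point): Middle of the mouth, on the front wall's top (case x = -87, z = 39 mm); axes as the case's. Lid grooves in both side walls: from z = 39 to 47 mm, out to |y| = 68 mm, running from the mouth to the back wall. The lip above them (z 47 to 53 mm, |y| over 62 mm) begins 15 mm in from the mouth; before that the ledge is open from above.
- lid: Plywood lid, loose, 164 mm (x) by 133 mm (y) by 6 mm, about 0.12 kg; origin mid-panel on its underside, +x to its eased nose. It starts in the grooves, partly drawn out; it slides freely out along the case's -x. Shut: nose against the back wall, origin at x = -5, y = 0, z = 39 to 41 mm in the case's frame, same heading as the case, rear edge flush with the case's front.
- lid_grip (a point): Middle of the lid's handle, a batten 14 mm thick (lid x), 60 mm long (lid y), rising 18 mm above the panel, 45 mm behind the lid's origin; this point is 15 mm above the panel's underside, 9 mm below the batten's top. Axes as the lid's. Pinch it from above, fingers closing along lid x.
- lid_nose (a point): Middle of the lid's nose edge, 82 mm ahead of the lid's origin; at x = 77 mm in the case's frame when shut. (To lay the lid aside: the worktop is free except for the things listed, tools fixed beyond world x = 0.79, and the saw's fence rail beyond y = -0.26.)
- bar_tall_a: Brass set-up bar, 20 mm (x) by 50 mm (y) by 20 mm high (z), 0.16 kg; origin in the middle of its underside. May be absent.
- bar_tall_b: Brass set-up bar, 20 mm (x) by 50 mm (y) by 20 mm high (z), 0.16 kg; origin in the middle of its underside. May be absent.
- bar_flat_a: Brass set-up bar, 20 mm (x) by 60 mm (y) by 12 mm high (z), 0.12 kg; origin in the middle of its underside. May be absent.
- bar_flat_b: Brass set-up bar, 20 mm (x) by 60 mm (y) by 12 mm high (z), 0.12 kg; origin in the middle of its underside. May be absent.
- cube_a: Brass set-up block, a 25 mm cube, 0.12 kg; origin in the middle of its underside. May be absent.
- cube_b: Brass set-up block, a 25 mm cube, 0.12 kg; origin in the middle of its underside. May be absent.
- tape_measure: Bystander: yellow tape measure, 38 x 83 mm, 66 mm high; origin under its middle.
- combi_square: Bystander: combination square lying flat, rule 300 mm along its y, head 94 mm across, 17 mm high; origin under its middle.
- sanding_block: Bystander: cork sanding block 57 x 87 mm, 32 mm high; origin under its middle.
Mind the look-alikes: they are no part of the job. Leave any blue look-alike of the bar_tall_a alone.

How it is judged:
By the outcome, as a careful person would: the job done as asked, in the order asked, and still so for the second after the job is handed in, with the robot touching nothing.
Of bar_tall_a, bar_tall_b, bar_flat_a, bar_flat_b, cube_a, cube_b only 4 to 6 are there at a start; the rules pass over those that are not, and their reading is None.
At some moment in a run one of bar_tall_a, bar_tall_b, bar_flat_a, bar_flat_b, cube_a, cube_b, lid may be knocked a few centimetres aside while the robot is not near it.
Once in a run the grip may slacken for a moment while it holds something.
It also fails if it takes over 210 s, if anything falls off the work surface, if the arm or the gripper's body presses on something with over 40 N, if the wrist force passes 120 N, or if a joint passes its speed limit or range.

ROBOT

A 7-joint arm with a two-finger parallel gripper is mounted at the origin on a cart in front of the work surface, level with it; the furniture and walls round the work are solid. World frame = base frame: x ahead of the robot, y to its left, z up, the work surface at z = 0. Lengths are in m, angles in rad, forces in N, time in s.
With the tool pointing down it reaches from about 0.4 to 0.875 m from the base axis. Payload 4.4 kg.
Tool frame: the origin (TCP) lies midway between the tips of the shut fingers; the grasp point (between the pads) lies 19 mm behind it; z points along the fingers, y is the line along which they close (so a half turn about z gives the same grasp; the last joint's range is limited). The gripper opens to 85 mm and grips with 20 to 120 N. Pads are 22 mm wide; open, the fingers measure 114 mm over their backs; the gripper's body (76 mm by 85 mm) begins 54 mm behind the grasp point. The pads swing forward as they close: fully open they stand 13 mm farther back than shut.
Start: joints at [-1.271, 0.628, 0.038, 1.517, -0.027, 0.996, -0.02], TCP at [0.232, 0.607, 0.231] pointing down, gripper open.
Joint ranges: [-3.06, 3.06], [-0.37, 2.12], [-1.25, 1.32], [0.18, 2.47], [-1.1, 4.24], [0.23, 1.98], [-2.94, 2.94]. Speed limits (rad/s): [2.57, 2.57, 3.14, 3.14, 3.14, 3.14, 3.14].

INTERFACE

Orientations are given as a 3x3 rotation matrix whose columns are the frame's x, y, z axes.
In Python, from cell import monitor, optics, job, finder gives the robot as it stands. The module is installed in compiled form; this text tells all that it offers.
- The arm moves only by the tool servo_tool, never from a script. Its arguments are lists of equal length, an entry for each row: "translation": the shift along the tool's x, y, z in m, a list of three; "rot": the turn, a rotation vector about the tool's x, y, z in degrees, a list of three; "fingers": the closure, from 0 (fully open) to 1 (shut). A call has 1 to 20 rows; each row is the pose to reach, as a shift and turn from the pose commanded when the call began, along the tool's axes at that moment; what a row does not reach only later rows make up. A row lasts 1/10 s, in which the tool goes at most 50 mm and 8.59 degrees, less where a joint would pass 70% of its speed; a pose out of reach is approached as far as the arm can. A call with a gripper value outside its range is refused whole. The fingers move at their own pace and stop on an object; "newtons" is the grip in N (left out, the last holds). Time passes only in rows, so rows that repeat a pose let the fingers close. It gives the time, the measured TCP pose, the force, the opening and the grip force at its end, in the units of the state.
- monitor.sense(): the state, without advancing time (a new reading comes with each control period).
- optics.grab_frame(name): name is "side" or "top"; returns a dict with "img" (480x640x3 uint8, red, green, blue), "mtx" (3x3 intrinsics, pixels), "origin" and "rotation" of the camera in the world. Camera axes: x right, y up, looking along -z (the intrinsics and any distortion apply to the point x, -y, -z); pixel columns grow to the right and rows downward; lengths in m; the calibration is good to about 2 mm. A picture is of the moment at which its call begins. There is no depth.
- job.job_done(): hands the job in; it is judged then, once.
Trained networks look in the newest picture that a camera, given by its name, has taken for a name from the list of things; names that differ only in an ending like _2 or _b are one class to them, and where a whole thing is asked for, a point or a joint stands for the part that bears it (a point fixed in the world has none). Each returns a list of dicts, best first, with "conf" (0 to 1); they miss things now and then, are a little off and sometimes report something else, mostly with a low value. They report only what shows in the picture. A call takes as long as a camera call. They do not tell look-alikes from the thing itself.
- finder.outline_of(camera, thing): "region" (480x640 bool, what is visible of it) and "box" ([left, top, right, bottom] in pixels, round what is visible of it).
- finder.landmark_of(camera, thing): "point" ([column, row] in pixels: a listed point, or the origin of a listed thing).
The state is a dict: "t": time; "qpos": joint angles; "qd": joint speeds; "joint_efforts": joint torques, N m; "tool_pos": TCP position; "eef_rot": TCP orientation; "force": force on the tool from outside, world axes, zero at the start; "wrist_torque": the same for the moment, N m; "width": finger opening in m; "gripper_force": force on a finger pad.
Only numpy, scipy, OpenCV 4.12 (cv2) and the standard library are available. Lean on these libraries where they do the work, as an engineer would, in place of code of your own. Each camera call takes 0.05 s, during which the arm holds its last target. There are 200 camera calls.

## Working session

There is one attempt and no reset: what is moved stays moved. The work goes in short steps, Python scripts to look and compute and a tool call to move; the robot and the scene stay as the last step left them, time stands still between calls to the robot, and variables do not carry over. Pictures are saved under pics/ and viewed, at most 14 in all, crops included, and the job is handed in when it is done.

Besides the shell and the picture viewer there is one more tool, called as name(argument=value, ...) on one line, values as JSON. servo_tool: Moves the arm, as the interface text tells. Its arguments: {"type":"object","properties":{"translation":{"type":"array"},"rot":{"type":"array"},"fingers":{"type":"array"},"newtons":{"type":"number"}},"required":["translation","rot","fingers"]}

```bash
mkdir -p pics; cat > h.py <<'E'
import numpy as np, cv2
from cell import monitor, optics, job, finder
def grab(n,save=None):
    f=optics.grab_frame(n)
    if save: cv2.imwrite('pics/'+save,f['img'][:,:,::-1])
    return f
def ray(f,px):
    K=np.array(f['mtx']); d=np.linalg.inv(K)@np.array([px[0],px[1],1.0])
    d=np.array([d[0],-d[1],-d[2]]); return np.array(f['origin']),np.array(f['rotation'])@d
def at_z(f,px,z):
    o,d=ray(f,px); return o+d*(z-o[2])/d[2]
def proj(f,p):
    c=np.array(f['rotation']).T@(np.array(p)-np.array(f['origin'])); c=np.array([c[0],-c[1],-c[2]])
    q=np.array(f['mtx'])@c; return q[:2]/q[2]
E
python3 - <<'E'
from h import *
s=monitor.sense(); print({k:np.round(v,3).tolist() for k,v in s.items()})
for n in('top','side'):
    f=grab(n,n+'0.png'); print(n,np.round(f['origin'],3),np.round(f['rotation'],3).tolist(),np.round(f['mtx'],1).tolist(),[k for k in f])
    for t in ['case','case_floor','groove_mouth','lid','lid_grip','lid_nose','bar_tall_a','bar_flat_a','cube_a','tape_measure','combi_square','sanding_block']:
        for r in finder.landmark_of(n,t):
            if r['conf']>.2: print(n,t,round(r['conf'],2),np.round(r['point'],1),np.round(at_z(f,r['point'],0)[:2],3))
E
```

```text
{'t': 0.0, 'qpos': [-1.271, 0.629, 0.038, 1.518, -0.027, 0.996, -0.02], 'qd': [0.0, -0.001, -0.001, 0.0, 0.0, 0.001, 0.001], 'joint_efforts': [-0.0, -56.34, 1.227, -19.344, 0.011, 0.011, -0.0], 'tool_pos': [0.232, 0.606, 0.23], 'eef_rot': [[-0.934, 0.358, -0.001], [0.358, 0.934, -0.002], [-0.0, -0.002, -1.0]], 'force': [-0.293, 0.043, -0.077], 'wrist_torque': [-0.001, -0.035, -0.007], 'gripper_force': 0.0, 'width': 0.085}
top [0.447 0.125 0.999] [[-0.005, 0.993, -0.116], [-1.0, -0.002, 0.027], [0.027, 0.117, 0.993]] [[465.0, 0.0, 322.3], [0.0, 465.0, 240.4], [0.0, 0.0, 1.0]] ['img', 'mtx', 'origin', 'rotation']
top lid 0.71 [278.4 234.7] [0.577 0.192]
top lid 0.26 [379.7 292.1] [ 0.453 -0.025]
top lid_grip 0.8 [301.8 233.4] [0.58  0.142]
top lid_nose 0.84 [241.  239.7] [0.566 0.272]
top bar_tall_a 0.68 [339.5 325.8] [0.382 0.062]
top bar_tall_a 0.66 [175.7 293. ] [0.453 0.408]
top bar_tall_a 0.54 [377.9 294.6] [ 0.447 -0.021]
top bar_flat_a 0.75 [451.4 224. ] [ 0.6   -0.186]
top bar_flat_a 0.51 [448.1 294.3] [ 0.447 -0.173]
top cube_a 0.7 [178.8 245.7] [0.554 0.405]
top cube_a 0.6 [4
[... 701 characters left out ...]
r_tall_a 0.95 [244.4 309.3] [0.386 0.077]
side bar_tall_a 0.78 [227.7 210.2] [0.452 0.429]
side bar_tall_a 0.76 [291.  335.6] [ 0.442 -0.022]
side bar_flat_a 0.91 [410.2 372.2] [ 0.593 -0.18 ]
side bar_flat_a 0.64 [334.1 394.1] [ 0.459 -0.166]
side cube_a 0.43 [272.7 205.4] [0.562 0.403]
side tape_measure 0.87 [341.6 210.4] [0.71  0.311]
side tape_measure 0.45 [292.8 221.4] [0.581 0.316]
side tape_measure 0.38 [228.  211.6] [0.451 0.422]
side combi_square 0.81 [400.7 257.4] [0.744 0.088]
side sanding_block 0.85 [316.4 194.1] [0.685 0.408]
side sanding_block 0.65 [326.4 255.7] [0.598 0.161]
side sanding_block 0.61 [322.2 242. ] [0.611 0.211]
side sanding_block 0.26 [228.9 211.7] [0.453 0.421]
```

View pics/top0.png

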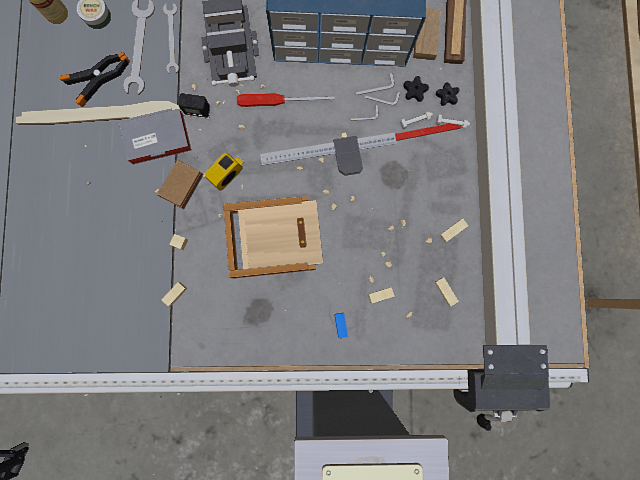

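View pics/side0.png

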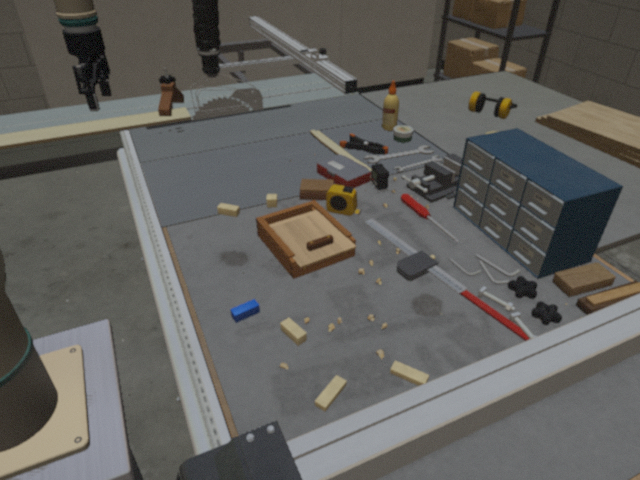

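The top view shows the case at (275,237) with its mouth to the right and the lid handle at (302,232). Brass candidates are (173,294), (381,295), (455,230), (447,292) and the cube at (178,241). Things that could be mistaken for them are the blue bar at (341,325), which I leave alone, and the wood shavings. Next is a close crop.

```bash
cat >> h.py <<'E'
from scipy.optimize import minimize
from scipy.spatial.transform import Rotation as R
SZ=dict(tall=(.02,.05,.02),flat=(.02,.06,.012),cube=(.025,.025,.025))
def box_pts(x,y,yaw,sz,z0=0):
    c,s=np.cos(yaw),np.sin(yaw)
    return [np.array([x+c*a-s*b,y+s*a+c*b,z]) for a in(-sz[0]/2,sz[0]/2) for b in(-sz[1]/2,sz[1]/2) for z in(z0,z0+sz[2])]
def brass(f):
    h=cv2.cvtColor(f['img'],cv2.COLOR_RGB2HSV).astype(int)
    return ((h[...,0]>15)&(h[...,0]<32)&(h[...,1]>45)&(h[...,2]>120))
def soft(f,pts,win,ss=8):
    u0,v0,u1,v1=win; P=np.array([proj(f,p) for p in pts])
    q=((P+0.5-[u0,v0])*ss).astype(np.float32); hull=cv2.convexHull(q)
    m=np.zeros(((v1-v0)*ss,(u1-u0)*ss),np.uint8); cv2.fillConvexPoly(m,np.round(hull*16).astype(np.int32),255,cv2.LINE_AA,4)
    return cv2.resize(m,(u1-u0,v1-v0),interpolation=cv2.INTER_AREA)/255.
def fit(fs,masks,sz,x,y,z0=0,rad=30):
    wins=[]
    for f in fs:
        u,v=proj(f,[x,y,z0]).astype(int); wins.append((max(u-rad,0),max(v-rad,0),min(u+rad,640),min(v+rad,480)))
    def cost(p,sh=(0,0)):
        return sum(np.abs(soft(f,box_pts(p[0]/100,p[1]/100,p[2],sz,z0),w)-m[w[1]:w[3],w[0]:w[2]]).sum() for f,m,w in zip(fs,masks,wins))
    best=None
    for yaw in np.arange(0,np.pi,np.pi/8):
        r=minimize(cost,[x*100,y*100,yaw],method='Nelder-Mead',options=dict(initial_simplex=np.array([[x*100,y*100,yaw],[x*100+.6,y*100,yaw],[x*100,y*100+.6,yaw],[x*100,y*100,yaw+.3]])))
        if best is None or r.fun<best.fun: best=r
    return best.x[0]/100,best.x[1]/100,np.degrees(best.x[2])%180,best.fun
E
python3 - <<'E'
from h import *
ft=grab('top');fs=grab('side')
a=cv2.resize(ft['img'][185:290,215:335],None,fx=3.3,fy=3.3,interpolation=cv2.INTER_CUBIC)
b=cv2.resize(fs['img'][190:285,245:365],None,fx=3.3,fy=3.3,interpolation=cv2.INTER_CUBIC)
c=np.zeros((600,800,3),np.uint8); c[:a.shape[0],:a.shape[1]]=a; c[:b.shape[0],400:400+b.shape[1]]=b[:,:400]
for i,(u,v) in enumerate([(173,294),(381,295),(455,230),(447,292),(178,241),(341,325)]):
    k=cv2.resize(ft['img'][v-20:v+20,u-20:u+20],(130,130),interpolation=cv2.INTER_CUBIC); c[350:480,i*132:i*132+130]=k
    m=brass(ft)[v-20:v+20,u-20:u+20].astype(np.uint8)*255
    if i<6: c[470:600,i*132:i*132+130]=cv2.resize(m,(130,130),interpolation=0)[...,None]
cv2.imwrite('pics/c1.png',c[:,:,::-1])
M=[brass(ft),brass(fs)]
for u,v in [(173,294),(381,295),(455,230),(447,292),(178,241)]:
    p=at_z(ft,(u,v),.01)
    for n in SZ:
        print((u,v),n,np.round(fit([ft,fs],M,SZ[n],p[0],p[1]),4), np.round(fit([ft],M[:1],SZ[n],p[0],p[1]),4),np.round(fit([fs],M[1:],SZ[n],p[0],p[1]),4))
E
```

```text
(173, 294) tall [  0.4513   0.4134  46.85   212.1216] [ 0.4515  0.4099 45.9036 66.8   ] [  0.4513   0.4288  21.8258 117.6431]
(173, 294) flat [  0.4488   0.4166  44.4264 292.6627] [ 0.4538  0.4101 46.8241 89.0706] [ 0.4525  0.4368 33.5697 90.8078]
(173, 294) cube [  0.4476   0.4155  18.3294 267.6157] [  0.4561   0.4061 109.4195 139.4745] [  0.4521   0.4259 117.4105 114.7255]
(381, 295) tall [ 4.465000e-01 -2.270000e-02  1.496270e+01  3.085569e+02] [ 4.47000e-01 -2.54000e-02  1.66043e+01  7.59490e+01] [ 4.484000e-01 -1.270000e-02  9.891000e+00  1.931098e+02]
(381, 295) flat [ 4.482000e-01 -2.020000e-02  9.759200e+00  3.736275e+02] [ 4.462000e-01 -2.390000e-02  1.669270e+01  1.117882e+02] [ 4.487000e-01 -7.200000e-03  1.223830e+01  1.704275e+02]
(381, 295) cube [ 4.459000e-01 -1.890000e-02  1.757446e+02  3.812941e+02] [ 4.49400e-01 -3.33000e-02  8.91467e+01  1.76800e+02] [ 4.477000e-01 -1.750000e-02  8.359620e+01  1.921137e+02]
(455, 230) tall [ 5.850000e-01 -1.858000e-01  3.404370e+01  3.616902e+02] [ 0.585  -0.1858 34.8896 65.0353] [ 5.851000e-01 -1.855000e-01  2.041710e+01  2.830314
[... 593 characters left out ...]
  -0.16   121.202  109.4078]
(447, 292) cube [ 4.471000e-01 -1.686000e-01  5.593270e+01  4.481843e+02] [ 4.489000e-01 -1.674000e-01  6.133500e+01  1.785294e+02] [ 4.461000e-01 -1.692000e-01  1.430534e+02  2.672980e+02]
(178, 241) tall [5.654000e-01 4.169000e-01 1.670481e+02 7.372118e+02] [  0.5732   0.4018  67.9085 154.9059] [5.754000e-01 4.512000e-01 1.622802e+02 5.628941e+02]
(178, 241) flat [5.674000e-01 4.222000e-01 1.661271e+02 7.647373e+02] [  0.5622   0.4049 144.1347 195.2549] [5.772000e-01 4.559000e-01 1.615486e+02 5.561412e+02]
(178, 241) cube [5.628000e-01 4.078000e-01 7.140380e+01 6.059451e+02] [ 0.5619  0.4036 67.2178 46.5529] [5.668000e-01 4.254000e-01 7.245790e+01 5.461333e+02]
```

View pics/c1.png

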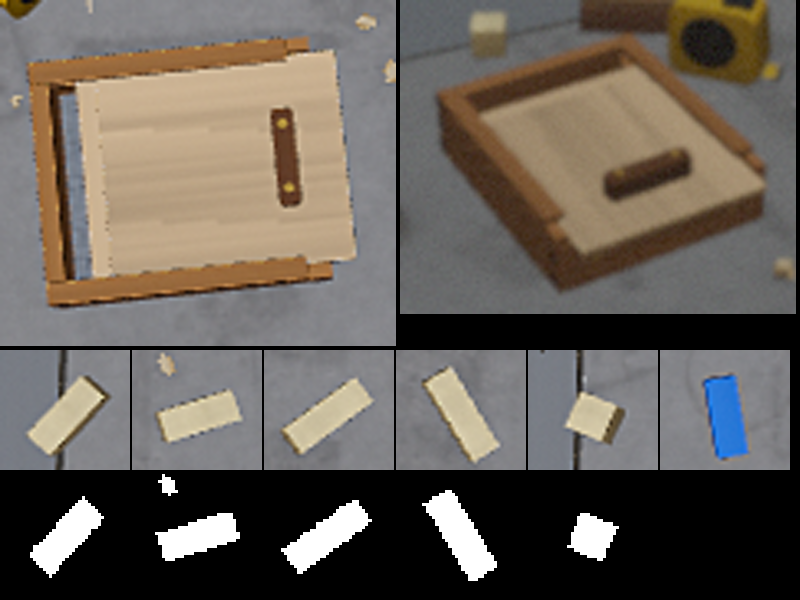

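Five blocks are present: tall bars at (173,294) and (381,295), flat bars at (455,230) and (447,292), and one cube at (178,241). The lid is drawn out about 25 mm. Next I fit the case and the top faces of the blocks.

```bash
cat >> h.py <<'E'
def fit_top(f,m,sz,x,y,rad=26):
    "fit the top face only, top camera"
    u,v=proj(f,[x,y,sz[2]]).astype(int); w=(max(u-rad,0),max(v-rad,0),min(u+rad,640),min(v+rad,480))
    mm=m[w[1]:w[3],w[0]:w[2]].astype(np.uint8); n,l,st,_=cv2.connectedComponentsWithStats(mm)
    mm=(l==1+np.argmax(st[1:,4]))
    t=(sz[0],sz[1],1e-4)
    cost=lambda p:np.abs(soft(f,box_pts(p[0]/100,p[1]/100,p[2],t,sz[2]),w)-mm).sum()
    best=None
    for a in np.arange(0,np.pi,np.pi/8):
        s=[x*100,y*100,a]; r=minimize(cost,s,method='Nelder-Mead',options=dict(initial_simplex=np.array([s]+[np.add(s,d) for d in np.diag([.6,.6,.3])])))
        if best is None or r.fun<best.fun: best=r
    return best.x[0]/100,best.x[1]/100,np.degrees(best.x[2])%180,best.fun
def goto(x,y,z,ydeg,s=None):
    "print tool-frame shift/turn to put TCP at x,y,z with tool y along ydeg (mod 180)"
    s=s or monitor.sense(); A=np.array(s['eef_rot']); cur=np.degrees(np.arctan2(A[1,1],A[0,1]))
    d=(ydeg-cur+90)%180-90; a=np.radians(cur+d); Y=np.array([np.cos(a),np.sin(a),0]);Z=np.array([0,0,-1.])
    T=np.stack([np.cross(Y,Z),Y,Z],1); tr=A.T@(np.array([x,y,z])-s['tool_pos']); rv=np.degrees(R.from_matrix(A.T@T).as_rotvec())
    print('tr',np.round(tr,4).tolist(),'rot',np.round(rv,2).tolist(),'mm',round(np.linalg.norm(tr)*1000),'deg',round(np.linalg.norm(rv),1))
    return T
def st():
    s=monitor.sense(); print({k:np.round(s[k],4).tolist() for k in('t','tool_pos','force','width','gripper_force','qpos')})
E
python3 - <<'E'
from h import *
ft=grab('top');fs=grab('side')
M=brass(ft)
for n,u,v in [('tall',173,294),('tall',381,295),('flat',455,230),('flat',447,292),('cube',178,241)]:
    p=at_z(ft,(u,v),.01); print(n,np.round(fit_top(ft,M,SZ[n],p[0],p[1]),4))
# case
cp=[(89,76,0),(89,-76,0),(89,76,53),(89,-76,53),(-72,76,53),(-72,-76,53),(-87,76,39),(-87,-76,39),(-87,76,0),(-87,-76,0)]
def cpts(p):
    c,s=np.cos(p[2]),np.sin(p[2]); return [np.array([p[0]/100+(c*a-s*b)/1e3,p[1]/100+(s*a+c*b)/1e3,z/1e3]) for a,b,z in cp]
H=[];W=[(205,180,345,300),(235,180,375,290)]
for f,w,nm in zip((ft,fs),W,'ts'):
    h=cv2.cvtColor(f['img'],cv2.COLOR_RGB2HSV).astype(int)[w[1]:w[3],w[0]:w[2]]
    m=((h[...,0]>4)&(h[...,0]<19)&(h[...,1]>110)&(h[...,2]>35)).astype(np.uint8)
    m=cv2.morphologyEx(m,cv2.MORPH_OPEN,np.ones((2,2)))
    n,l,stt,_=cv2.connectedComponentsWithStats(m)
    k=np.zeros_like(m); big=[i for i in range(1,n) if stt[i,4]>40]; print(nm,stt[1:][stt[1:,4]>40].tolist())
    yx=np.argwhere(np.isin(l,big)); cv2.fillConvexPoly(k,cv2.convexHull(yx[:,::-1].astype(np.int32)),1); H.append(k)
    vis=f['img'][w[1]:w[3],w[0]:w[2]].copy(); vis[k>0]=vis[k>0]//2+np.array([0,90,0],np.uint8); vis[m>0]=[255,0,0]
    cv2.imwrite(f'pics/m{nm}.png',cv2.resize(vis,None,fx=2.8,fy=2.8)[:,:,::-1])
for sel in([0,1],[0],[1]):
    cost=lambda p:sum(np.abs(soft([ft,fs][i],cpts(p),W[i],4)-H[i]).sum() for i in sel)
    s=[57.5,20,np.radians(95)]; r=minimize(cost,s,method='Nelder-Mead',options=dict(initial_simplex=np.array([s]+[np.add(s,d) for d in np.diag([1,1,.1])])))
    print('case',sel,np.round(r.x[:2]/100,4),np.degrees(r.x[2]).round(2),r.fun)
for f,n in((ft,'top'),(fs,'side')):
  for z,t in((.055,'lid_grip'),(.046,'lid_nose')):
    for q in finder.landmark_of(n,t)[:1]: print(n,t,np.round(at_z(f,q['point'],z),4))
a=cv2.imread('pics/mt.png');b=cv2.imread('pics/ms.png');c=np.zeros((340,800,3),np.uint8);c[:a.shape[0],:392]=a[:,:392];c[:b.shape[0],400:792]=b[:,:392];cv2.imwrite('pics/c2.png',c)
E
```

```text
tall [ 0.4512  0.4086 47.9596 16.7843]
tall [ 0.4468 -0.0243 16.7044 20.349 ]
flat [ 0.5856 -0.1866 34.8411 20.8902]
flat [  0.4532  -0.1654 120.2979  23.0588]
cube [  0.561    0.4019 158.4472  12.7647]
t [[20, 18, 92, 81, 1669], [93, 39, 9, 29, 169]]
s [[23, 9, 98, 89, 2175], [73, 56, 26, 14, 159]]
case [0, 1] [0.567  0.2061] 95.84 1455.8235294117649
case [0] [0.5665 0.2054] 95.8 102.10196078431373
case [1] [0.5725 0.2153] 95.02 864.3333333333333
top lid_grip [0.5797 0.1411 0.055 ]
top lid_nose [0.5577 0.2683 0.046 ]
side lid_grip [0.5805 0.147  0.055 ]
side lid_nose [0.5612 0.2625 0.046 ]
```

View pics/c2.png

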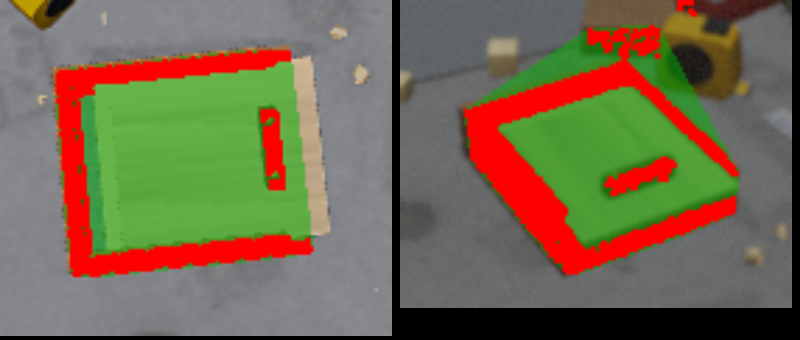

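```bash
python3 - <<'E'
from h import *
ft=grab('top');fs=grab('side')
cp=[(89,76,0),(89,-76,0),(89,76,53),(89,-76,53),(-72,76,53),(-72,-76,53),(-87,76,39),(-87,-76,39),(-87,76,0),(-87,-76,0)]
def cpts(p):
    c,s=np.cos(p[2]),np.sin(p[2]); return [np.array([p[0]/100+(c*a-s*b)/1e3,p[1]/100+(s*a+c*b)/1e3,z/1e3]) for a,b,z in cp]
H=[];B=[];W=[(205,180,345,300),(235,180,375,290)]
for f,w,bb in zip((ft,fs),W,((85,35,110,75),(68,50,105,75))):
    h=cv2.cvtColor(f['img'],cv2.COLOR_RGB2HSV).astype(int)[w[1]:w[3],w[0]:w[2]]
    m=((h[...,0]>4)&(h[...,0]<19)&(h[...,1]>110)&(h[...,2]>35)).astype(np.uint8)
    if f is fs: m[:20]=0; m[:26,90:]=0
    m=cv2.morphologyEx(m,cv2.MORPH_OPEN,np.ones((2,2)))
    k=np.zeros_like(m); cv2.fillConvexPoly(k,cv2.convexHull(np.argwhere(m)[:,::-1].astype(np.int32)),1); H.append(k)
    b=np.zeros_like(m); b[bb[1]:bb[3],bb[0]:bb[2]]=m[bb[1]:bb[3],bb[0]:bb[2]]
    k=np.zeros_like(m); cv2.fillConvexPoly(k,cv2.convexHull(np.argwhere(b)[:,::-1].astype(np.int32)),1); B.append(k)
def mini(cost,s,d): return minimize(cost,s,method='Nelder-Mead',options=dict(initial_simplex=np.array([s]+[np.add(s,e) for e in np.diag(d)])))
for sel in([0,1],[0],[1]):
    F=[ft,fs]
    r=mini(lambda p:sum(np.abs(soft(F[i],cpts(p),W[i],4)-H[i]).sum() for i in sel),[57.,20.5,np.radians(95)],[1,1,.1])
    print('case',sel,np.round(r.x[:2]/100,4),np.degrees(r.x[2]).round(2),r.fun)
    r=mini(lambda p:sum(np.abs(soft(F[i],box_pts(p[0]/100,p[1]/100,p[2],(.014,.06,.018),.046),W[i])-B[i]).sum() for i in sel),[57.7,14.2,np.radians(95)],[1,1,.1])
    print('batten',sel,np.round(r.x[:2]/100,4),np.degrees(r.x[2]).round(2),r.fun)
goto(.576,.142,.15,95.5); st()
E
```

```text
case [0, 1] [0.5669 0.2059] 95.92 499.686274509804
batten [0, 1] [0.5739 0.14  ] 96.28 130.05490196078432
case [0] [0.5665 0.2055] 95.85 102.11764705882354
batten [0] [0.5739 0.1401] 95.64 25.211764705882352
case [1] [0.571  0.2126] 94.95 254.34117647058824
batten [1] [0.5759 0.143 ] 107.85 87.67450980392157
tr [-0.4872, -0.3114, 0.0813] rot [0.0, -0.0, -26.46] mm 584 deg 26.5
{'t': 1.8, 'tool_pos': [0.2324, 0.607, 0.2313], 'force': [0.6199, -0.2961, -0.903], 'width': 0.0853, 'gripper_force': 0.0, 'qpos': [-1.2708, 0.6284, 0.0385, 1.5174, -0.027, 0.9963, -0.02]}
```

```bash
python3 -c "
from h import *
goto(.574,.140,.12,95.8)"
```

```text
tr [-0.486, -0.314, 0.1113] rot [0.0, -0.0, -26.76] mm 589 deg 26.8
```

servo_tool(translation=[[-0.486,-0.314,0.02],[-0.486,-0.314,0.02],[-0.486,-0.314,0.02],[-0.486,-0.314,0.02],[-0.486,-0.314,0.02],[-0.486,-0.314,0.02],[-0.486,-0.314,0.02],[-0.486,-0.314,0.02],[-0.486,-0.314,0.02],[-0.486,-0.314,0.02],[-0.486,-0.314,0.02],[-0.486,-0.314,0.02],[-0.486,-0.314,0.02],[-0.486,-0.314,0.02],[-0.486,-0.314,0.111],[-0.486,-0.314,0.111],[-0.486,-0.314,0.111],[-0.486,-0.314,0.111]], rot=[[0,0,-26.8],[0,0,-26.8],[0,0,-26.8],[0,0,-26.8],[0,0,-26.8],[0,0,-26.8],[0,0,-26.8],[0,0,-26.8],[0,0,-26.8],[0,0,-26.8],[0,0,-26.8],[0,0,-26.8],[0,0,-26.8],[0,0,-26.8],[0,0,-26.8],[0,0,-26.8],[0,0,-26.8],[0,0,-26.8]], fingers=[0,0,0,0,0,0,0,0,0,0,0,0,0,0,0,0,0,0], newtons=40)

```text
t: 3.6
tool_pos: [0.5734, 0.1416, 0.1207]
eef_rot: [[-0.995, -0.104, -0.001], [-0.104, 0.995, 0.001], [0.001, 0.001, -1.0]]
force: [0.4, 0.4, 0.3]
width: 0.0854
gripper_force: 0.0
```

```bash
python3 -c "
from h import *
st(); goto(.574,.140,.0505,95.8)"
```

```text
{'t': 3.6, 'tool_pos': [0.5734, 0.1416, 0.1207], 'force': [0.3727, 0.3829, 0.3134], 'width': 0.0854, 'gripper_force': 0.0, 'qpos': [-0.2429, 0.6832, -0.073, 1.7867, 0.0725, 0.6751, 1.3187]}
tr [-0.0005, -0.0017, 0.0702] rot [0.04, -0.05, 0.17] mm 70 deg 0.2
```

servo_tool(translation=[[0,-0.002,0.03],[0,-0.002,0.05],[0,-0.002,0.07],[0,-0.002,0.07],[0,-0.002,0.07],[0,-0.002,0.07],[0,-0.002,0.07],[0,-0.002,0.07],[0,-0.002,0.07],[0,-0.002,0.07],[0,-0.002,0.07],[0,-0.002,0.07],[0,-0.002,0.07],[0,-0.002,0.07]], rot=[[0,0,0],[0,0,0],[0,0,0],[0,0,0],[0,0,0],[0,0,0],[0,0,0],[0,0,0],[0,0,0],[0,0,0],[0,0,0],[0,0,0],[0,0,0],[0,0,0]], fingers=[0,0,0,0.4,0.6,0.8,1,1,1,1,1,1,1,1], newtons=40)

```text
t: 5.0
tool_pos: [0.5751, 0.1385, 0.0516]
eef_rot: [[-0.995, -0.102, 0.002], [-0.102, 0.995, 0.001], [-0.002, 0.001, -1.0]]
force: [-0.8, 0.8, 6.0]
width: 0.0127
gripper_force: 40.0
```

```bash
python3 -c "
from h import *
st(); s=monitor.sense(); p=np.array(s['tool_pos']); a=np.radians(95.85)
q=p-.155*np.array([np.cos(a),np.sin(a),0]); goto(q[0],q[1],p[2],95.85)"
```

```text
{'t': 5.0, 'tool_pos': [0.5751, 0.1385, 0.0516], 'force': [-0.7993, 0.8305, 6.0386], 'width': 0.0127, 'gripper_force': 39.965, 'qpos': [-0.2449, 0.7874, -0.0617, 1.8206, 0.0853, 0.5339, 1.311]}
tr [-0.0, -0.155, -0.0001] rot [0.04, 0.12, -0.0] mm 155 deg 0.1
```

servo_tool(translation=[[0,-0.01,-0.0015],[0,-0.03,-0.0015],[0,-0.05,-0.0015],[0,-0.07,-0.0015],[0,-0.09,-0.0015],[0,-0.11,-0.0015],[0,-0.13,-0.0015],[0,-0.15,-0.0015],[0,-0.16,-0.0015],[0,-0.165,-0.0015],[0,-0.165,-0.0015],[0,-0.165,-0.0015]], rot=[[0,0,0],[0,0,0],[0,0,0],[0,0,0],[0,0,0],[0,0,0],[0,0,0],[0,0,0],[0,0,0],[0,0,0],[0,0,0],[0,0,0]], fingers=[1,1,1,1,1,1,1,1,1,1,1,1])

```text
t: 6.2
tool_pos: [0.5909, -0.0249, 0.0518]
eef_rot: [[-0.995, -0.103, -0.0], [-0.103, 0.995, 0.001], [0.0, 0.001, -1.0]]
force: [0.3, 0.8, -0.3]
width: 0.0128
gripper_force: 39.1
```

```bash
python3 - <<'E'
from h import *
st(); f=grab('top','top1.png'); goto(.583,-.05,.075,95.8)
g=grab('side'); c=np.hstack([cv2.resize(f['img'][170:320,200:400],(400,300)),cv2.resize(g['img'][180:330,200:400],(400,300))]); cv2.imwrite('pics/c3.png',c[:,:,::-1])
E
```

```text
{'t': 6.2, 'tool_pos': [0.5909, -0.0249, 0.0518], 'force': [0.3136, 0.7917, -0.3232], 'width': 0.0128, 'gripper_force': 39.082, 'qpos': [0.0576, 0.7887, -0.0994, 1.8178, 0.135, 0.5418, 1.5455]}
tr [0.0105, -0.0243, -0.0233] rot [0.06, -0.01, 0.14] mm 35 deg 0.1
```

View pics/c3.png

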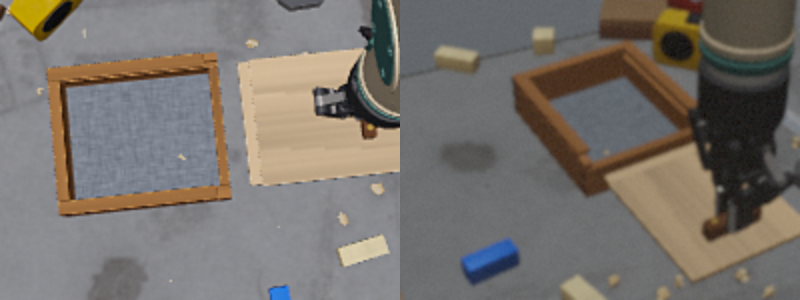

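The lid is clear of the case and the felt floor is empty. Laying the lid down.

servo_tool(translation=[[0.005,-0.02,-0.003],[0.01,-0.03,0],[0.01,-0.03,0.015],[0.01,-0.03,0.028],[0.01,-0.03,0.034],[0.01,-0.03,0.037],[0.01,-0.03,0.0385],[0.01,-0.03,0.0385],[0.01,-0.03,0.0385]], rot=[[0,0,0],[0,0,0],[0,0,0],[0,0,0],[0,0,0],[0,0,0],[0,0,0],[0,0,0],[0,0,0]], fingers=[1,1,1,1,1,1,1,1,1])

```text
t: 7.2
tool_pos: [0.5845, -0.057, 0.0136]
eef_rot: [[-0.995, -0.102, 0.001], [-0.102, 0.995, -0.0], [-0.001, -0.0, -1.0]]
force: [0.1, -0.8, -1.3]
width: 0.0129
gripper_force: 39.2
```

servo_tool(translation=[[0,0,0.001],[0,0,0.002],[0,0,0.002],[0,0,0.002],[0,0,0.0015],[0,0,0.0],[0,0,0.0],[0,0,-0.03],[0,0,-0.07],[0,0,-0.11],[0,0,-0.11]], rot=[[0,0,0],[0,0,0],[0,0,0],[0,0,0],[0,0,0],[0,0,0],[0,0,0],[0,0,0],[0,0,0],[0,0,0],[0,0,0]], fingers=[1,1,1,0.6,0.4,0.2,0,0,0,0,0])

```text
t: 8.3
tool_pos: [0.588, -0.0572, 0.1285]
eef_rot: [[-0.995, -0.102, 0.01], [-0.102, 0.995, -0.001], [-0.01, -0.002, -1.0]]
force: [1.1, -1.0, 0.7]
width: 0.0856
gripper_force: 0.0
```

```bash
python3 - <<'E'
from h import *
st(); s=monitor.sense(); goto(.5856,-.1866,.06,124.84)
E
```

```text
{'t': 8.3, 'tool_pos': [0.588, -0.0572, 0.1285], 'force': [1.13, -0.986, 0.6863], 'width': 0.0856, 'gripper_force': 0.0, 'qpos': [0.1301, 0.6694, -0.1269, 1.791, 0.1258, 0.6787, 1.6056]}
tr [0.0163, -0.1283, 0.0686] rot [-0.24, 0.55, -29.01] mm 146 deg 29.0
```

servo_tool(translation=[[0.016,-0.128,0.0],[0.016,-0.128,0.0],[0.016,-0.128,0.0],[0.016,-0.128,0.03],[0.016,-0.128,0.06],[0.016,-0.128,0.069],[0.016,-0.128,0.069],[0.016,-0.128,0.069]], rot=[[0,0,-10],[0,0,-20],[0,0,-29],[0,0,-29],[0,0,-29],[0,0,-29],[0,0,-29],[0,0,-29]], fingers=[0,0,0,0,0,0,0,0])

```text
t: 9.1
tool_pos: [0.5819, -0.1856, 0.0549]
eef_rot: [[-0.82, -0.572, 0.001], [-0.572, 0.82, -0.0], [-0.001, -0.001, -1.0]]
force: [-0.6, 0.2, 1.3]
width: 0.0855
gripper_force: 0.0
```

```bash
python3 - <<'E'
from h import *
st(); s=monitor.sense(); goto(.5856,-.1866,-.003,124.84)
E
```

```text
{'t': 9.1, 'tool_pos': [0.5819, -0.1856, 0.0549], 'force': [-0.6204, 0.2464, 1.3305], 'width': 0.0855, 'gripper_force': 0.0, 'qpos': [0.4165, 0.812, -0.2504, 1.7591, 0.3193, 0.6094, 2.1572]}
tr [-0.0024, -0.0029, 0.0579] rot [-0.04, 0.04, 0.04] mm 58 deg 0.1
```

servo_tool(translation=[[-0.0025,-0.003,0.02],[-0.0025,-0.003,0.04],[-0.0025,-0.003,0.052],[-0.0025,-0.003,0.058],[-0.0025,-0.003,0.058],[-0.0025,-0.003,0.058],[-0.0025,-0.003,0.058],[-0.0025,-0.003,0.058],[-0.0025,-0.003,0.058],[-0.0025,-0.003,0.058]], rot=[[0,0,0],[0,0,0],[0,0,0],[0,0,0],[0,0,0],[0,0,0],[0,0,0],[0,0,0],[0,0,0],[0,0,0]], fingers=[0,0,0,0,0.2,0.4,0.6,0.6,0.6,0.6], newtons=40)

```text
t: 10.1
tool_pos: [0.5858, -0.1872, -0.0026]
eef_rot: [[-0.821, -0.571, 0.002], [-0.571, 0.821, -0.0], [-0.001, -0.001, -1.0]]
force: [-0.3, -0.1, 6.2]
width: 0.0587
gripper_force: 44.1
```

```bash
cat >> h.py <<'E'
def goto2(x,y,z,ydeg):
    "as goto, but tool y exactly along ydeg; turn given about tool z (tool vertical)"
    s=monitor.sense(); A=np.array(s['eef_rot']); cur=np.degrees(np.arctan2(A[1,1],A[0,1]))
    print('tr',np.round(A.T@(np.array([x,y,z])-s['tool_pos']),4).tolist(),'rotz',round(cur-ydeg,2),'cur',cur.round(1),'tilt',np.round(A[:2,2],4))
C=np.array([.5665,.2055]); CY=95.85
def slot(cx,cy=0):
    a=np.radians(CY); return C+np.array([np.cos(a)*cx-np.sin(a)*cy,np.sin(a)*cx+np.cos(a)*cy])
E
python3 -c "
from h import *
p=slot(.055); print(p); goto2(*p,.11,5.85)"
```

```text
[0.56089415 0.26021357]
tr [-0.2353, 0.3813, -0.1128] rotz 118.99 cur 124.8 tilt [ 0.0018 -0.0004]
```

servo_tool(translation=[[0,0,-0.03],[0,0,-0.07],[0,0,-0.113],[-0.02,0.032,-0.113],[-0.04,0.065,-0.113],[-0.06,0.097,-0.113],[-0.08,0.13,-0.113],[-0.1,0.162,-0.113],[-0.12,0.194,-0.113],[-0.14,0.227,-0.113],[-0.16,0.26,-0.113],[-0.18,0.292,-0.113],[-0.2,0.324,-0.113],[-0.22,0.357,-0.113],[-0.235,0.381,-0.113],[-0.235,0.381,-0.113],[-0.235,0.381,-0.113],[-0.235,0.381,-0.113],[-0.235,0.381,-0.113],[-0.235,0.381,-0.113]], rot=[[0,0,0],[0,0,0],[0,0,0],[0,0,8.5],[0,0,17],[0,0,25.5],[0,0,34],[0,0,42.5],[0,0,51],[0,0,59.5],[0,0,68],[0,0,76.5],[0,0,85],[0,0,93.5],[0,0,102],[0,0,110.5],[0,0,119],[0,0,119],[0,0,119],[0,0,119]], fingers=[0.6,0.6,0.6,0.6,0.6,0.6,0.6,0.6,0.6,0.6,0.6,0.6,0.6,0.6,0.6,0.6,0.6,0.6,0.6,0.6], newtons=60)

```text
t: 12.1
tool_pos: [0.5601, 0.2596, 0.1093]
eef_rot: [[-0.104, 0.995, -0.0], [0.995, 0.104, 0.0], [0.0, -0.0, -1.0]]
force: [-0.4, 0.2, -1.4]
width: 0.058
gripper_force: 67.8
```

```bash
python3 -c "
from h import *
st();p=slot(.055);goto2(*p,.0095,5.85)"
```

```text
{'t': 12.1, 'tool_pos': [0.5601, 0.2596, 0.1093], 'force': [-0.3833, 0.1579, -1.4439], 'width': 0.058, 'gripper_force': 67.7994, 'qpos': [-0.7056, 0.7629, 0.3768, 1.726, -0.3925, 0.7282, -0.0235]}
tr [0.0005, 0.0008, 0.0998] rotz 0.1 cur 5.9 tilt [-0.0003  0.0002]
```

servo_tool(translation=[[0,0.001,0.03],[0,0.001,0.06],[0,0.001,0.08],[0,0.001,0.093],[0,0.001,0.098],[0,0.001,0.1],[0,0.001,0.1],[0,0.001,0.1],[0,0.001,0.1],[0,0.001,0.1],[0,0.001,0.08],[0,0.001,0.04],[0,0.001,0],[0,0.001,0]], rot=[[0,0,0],[0,0,0],[0,0,0],[0,0,0],[0,0,0],[0,0,0],[0,0,0],[0,0,0],[0,0,0],[0,0,0],[0,0,0],[0,0,0],[0,0,0],[0,0,0]], fingers=[0.6,0.6,0.6,0.6,0.6,0.6,0.6,0.2,0.12,0.12,0.12,0.12,0.12,0.12])

```text
t: 13.5
tool_pos: [0.5652, 0.2612, 0.1151]
eef_rot: [[-0.102, 0.995, 0.01], [0.995, 0.102, 0.004], [0.003, 0.01, -1.0]]
force: [0.7, 0.5, 1.1]
width: 0.0751
gripper_force: 0.0
```

```bash
python3 - <<'E'
from h import *
st();goto2(.4512,.4086,.06,47.96+90-180)
f=grab('top'); M=brass(f)
for n,x,y in [('tall',.4512,.4086),('flat',.4532,-.1654),('tall',.4468,-.0243)]:
    try: print(n,np.round(fit_top(f,M,SZ[n],x,y),4))
    except Exception as e: print(n,e)
cv2.imwrite('pics/c4.png',cv2.resize(f['img'][180:330,150:350],(800,600))[:,:,::-1])
E
```

```text
{'t': 13.5, 'tool_pos': [0.5652, 0.2612, 0.1151], 'force': [0.6802, 0.4673, 1.1256], 'width': 0.0751, 'gripper_force': 0.0, 'qpos': [-0.7085, 0.7574, 0.3838, 1.7186, -0.3948, 0.7317, -0.0234]}
tr [0.1581, -0.099, 0.0546] rotz 47.88 cur 5.8 tilt [0.0099 0.0042]
tall [4.2880000e-01 4.2890000e-01 1.7084260e+02 2.1712745e+03]
flat [  0.4532  -0.1655 120.6364  22.5294]
tall [ 0.4468 -0.0242 16.7262 20.9216]
```

View pics/c4.png

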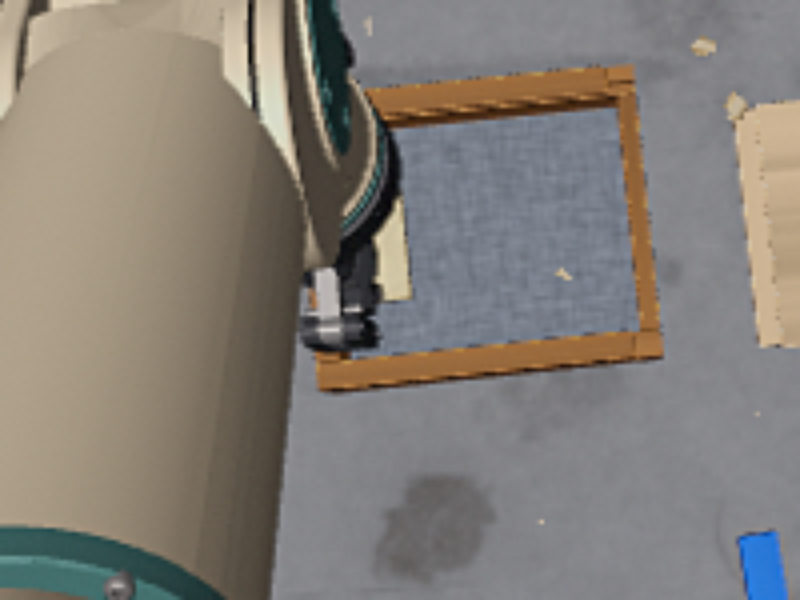

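The flat bar lies in the case parallel to the back wall (about (395,260) in the crop). Next is the left tall bar.

servo_tool(translation=[[0.04,-0.025,0],[0.08,-0.05,0],[0.12,-0.075,0],[0.158,-0.099,0],[0.158,-0.099,0.02],[0.158,-0.099,0.05],[0.158,-0.099,0.05],[0.158,-0.099,0.05],[0.158,-0.099,0.05]], rot=[[0,0,8.5],[0,0,17],[0,0,25.5],[0,0,34],[0,0,42.5],[0,0,47.9],[0,0,47.9],[0,0,47.9],[0,0,47.9]], fingers=[0,0,0,0,0,0,0,0,0])

```text
t: 14.45
tool_pos: [0.4477, 0.4069, 0.0603]
eef_rot: [[0.67, 0.743, 0.001], [0.743, -0.67, 0.001], [0.001, 0.0, -1.0]]
force: [0.3, -0.2, 0.3]
width: 0.0855
gripper_force: 0.0
```

```bash
python3 -c "
from h import *
st();goto2(.4512,.4086,.0,-42.04)"
```

```text
{'t': 14.45, 'tool_pos': [0.4477, 0.4069, 0.0603], 'force': [0.3143, -0.24, 0.3037], 'width': 0.0855, 'gripper_force': 0.0, 'qpos': [-1.1272, 0.8721, 0.5794, 1.79, -0.71, 0.6981, -0.8807]}
tr [0.0036, 0.0014, 0.0603] rotz 0.01 cur -42.0 tilt [0.0012 0.0007]
```

servo_tool(translation=[[0.0035,0.0015,0.02],[0.0035,0.0015,0.04],[0.0035,0.0015,0.055],[0.0035,0.0015,0.06],[0.0035,0.0015,0.06],[0.0035,0.0015,0.06],[0.0035,0.0015,0.06],[0.0035,0.0015,0.06],[0.0035,0.0015,0.06],[0.0035,0.0015,0.06],[0.0035,0.0015,0.06]], rot=[[0,0,0],[0,0,0],[0,0,0],[0,0,0],[0,0,0],[0,0,0],[0,0,0],[0,0,0],[0,0,0],[0,0,0],[0,0,0]], fingers=[0,0,0,0,0.2,0.4,0.6,0.7,0.7,0.7,0.7], newtons=60)

```text
t: 15.55
tool_pos: [0.4509, 0.4092, 0.0006]
eef_rot: [[0.67, 0.742, 0.002], [0.742, -0.67, 0.001], [0.002, 0.0, -1.0]]
force: [-0.7, -1.4, 5.5]
width: 0.0485
gripper_force: 62.9
```

```bash
python3 -c "
from h import *
st();p=slot(.0025);goto2(*p,.11,5.85)"
```

```text
{'t': 15.55, 'tool_pos': [0.4509, 0.4092, 0.0006], 'force': [-0.6984, -1.4449, 5.5222], 'width': 0.0485, 'gripper_force': 62.8742, 'qpos': [-1.0839, 0.9563, 0.5066, 1.7906, -0.7746, 0.6024, -0.8307]}
tr [-0.0719, 0.2205, -0.1095] rotz -47.91 cur -42.1 tilt [0.0016 0.0014]
```

servo_tool(translation=[[0,0,-0.03],[0,0,-0.07],[0,0,-0.11],[-0.012,0.037,-0.11],[-0.024,0.074,-0.11],[-0.036,0.11,-0.11],[-0.048,0.147,-0.11],[-0.06,0.184,-0.11],[-0.072,0.2205,-0.11],[-0.072,0.2205,-0.11],[-0.072,0.2205,-0.11],[-0.072,0.2205,-0.11]], rot=[[0,0,0],[0,0,0],[0,0,0],[0,0,-8.5],[0,0,-17],[0,0,-25.5],[0,0,-34],[0,0,-42],[0,0,-47.9],[0,0,-47.9],[0,0,-47.9],[0,0,-47.9]], fingers=[0.7,0.7,0.7,0.7,0.7,0.7,0.7,0.7,0.7,0.7,0.7,0.7])

```text
t: 16.75
tool_pos: [0.5647, 0.2087, 0.1091]
eef_rot: [[-0.103, 0.995, -0.001], [0.995, 0.103, 0.001], [0.001, -0.001, -1.0]]
force: [-0.4, 0.2, -1.2]
width: 0.0488
gripper_force: 62.8
```

```bash
python3 -c "
from h import *
st();p=slot(.0025);goto2(*p,.0125,5.85)"
```

```text
{'t': 16.75, 'tool_pos': [0.5647, 0.2087, 0.1091], 'force': [-0.4444, 0.2038, -1.2055], 'width': 0.0488, 'gripper_force': 62.846, 'qpos': [-0.6272, 0.745, 0.3714, 1.7698, -0.393, 0.7014, 0.0613]}
tr [-0.001, 0.0016, 0.0966] rotz 0.03 cur 5.9 tilt [-0.0012  0.0008]
```

servo_tool(translation=[[-0.001,0.0015,0.03],[-0.001,0.0015,0.06],[-0.001,0.0015,0.08],[-0.001,0.0015,0.092],[-0.001,0.0015,0.096],[-0.001,0.0015,0.097],[-0.001,0.0015,0.097],[-0.001,0.0015,0.097],[-0.001,0.0015,0.097],[-0.001,0.0015,0.097],[-0.001,0.0015,0.08],[-0.001,0.0015,0.04],[-0.001,0.0015,0],[-0.001,0.0015,0],[-0.001,0.0015,0]], rot=[[0,0,0],[0,0,0],[0,0,0],[0,0,0],[0,0,0],[0,0,0],[0,0,0],[0,0,0],[0,0,0],[0,0,0],[0,0,0],[0,0,0],[0,0,0],[0,0,0],[0,0,0]], fingers=[0.7,0.7,0.7,0.7,0.7,0.7,0.7,0.35,0.22,0.22,0.22,0.22,0.22,0.22,0.22])

```text
t: 18.25
tool_pos: [0.5678, 0.2071, 0.1106]
eef_rot: [[-0.102, 0.995, 0.002], [0.995, 0.102, 0.001], [0.001, 0.002, -1.0]]
force: [-0.5, 0.6, 0.2]
width: 0.0669
gripper_force: 0.0
```

```bash
python3 - <<'E'
from h import *
st();f=grab('top'); M=brass(f)
for n,x,y in [('flat',.4532,-.1654),('tall',.4468,-.0243),('cube',.561,.4019)]:
    try: print(n,np.round(fit_top(f,M,SZ[n],x,y),4))
    except Exception as e: print(n,e)
goto(.561,.4019,.06,68.4)
E
```

```text
{'t': 18.25, 'tool_pos': [0.5678, 0.2071, 0.1106], 'force': [-0.5268, 0.5698, 0.2343], 'width': 0.0669, 'gripper_force': 0.0, 'qpos': [-0.6253, 0.7447, 0.3754, 1.7657, -0.395, 0.7035, 0.066]}
flat [  0.4532  -0.1655 120.6364  22.5294]
tall [ 0.4469 -0.0243 16.8785 20.4   ]
cube [5.610000e-01 4.019000e-01 6.825190e+01 9.207647e+02]
tr [0.1946, 0.0141, 0.0495] rot [0.01, -0.03, -62.55] mm 201 deg 62.6
```

servo_tool(translation=[[0.04,0.003,0],[0.08,0.006,0],[0.12,0.01,0],[0.16,0.012,0.0],[0.195,0.014,0.03],[0.195,0.014,0.048],[0.195,0.014,0.048],[0.195,0.014,0.048],[0.195,0.014,0.048]], rot=[[0,0,8.5],[0,0,17],[0,0,25.5],[0,0,27.4],[0,0,27.4],[0,0,27.4],[0,0,27.4],[0,0,27.4],[0,0,27.4]], fingers=[0,0,0,0,0,0,0,0,0])

```text
t: 19.2
tool_pos: [0.5626, 0.4001, 0.0622]
eef_rot: [[0.37, 0.929, 0.001], [0.929, -0.37, -0.001], [-0.0, 0.002, -1.0]]
force: [-0.2, 0.0, 0.6]
width: 0.0855
gripper_force: 0.0
```

```bash
python3 - <<'E'
from h import *
st();goto2(.561,.4019,.003,-21.6); grab('side','s4.png')
for r in finder.landmark_of('side','cube_a'): print(r['conf'],np.round(r['point']))
E
```

```text
{'t': 19.2, 'tool_pos': [0.5626, 0.4001, 0.0622], 'force': [-0.2365, 0.0042, 0.5767], 'width': 0.0855, 'gripper_force': 0.0, 'qpos': [-0.9351, 0.9433, 0.5173, 1.5274, -0.5743, 0.8253, -0.5786]}
tr [0.0011, -0.0023, 0.0592] rotz -0.12 cur -21.7 tilt [ 0.0014 -0.0006]
0.52 [305. 242.]
0.49 [270. 208.]
0.46 [354. 310.]
```

servo_tool(translation=[[0.001,-0.002,0.02],[0.001,-0.002,0.04],[0.001,-0.002,0.054],[0.001,-0.002,0.059],[0.001,-0.002,0.059],[0.001,-0.002,0.059],[0.001,-0.002,0.059],[0.001,-0.002,0.059],[0.001,-0.002,0.059],[0.001,-0.002,0.059],[0.001,-0.002,0.059],[0.001,-0.002,0.059]], rot=[[0,0,0],[0,0,0],[0,0,0],[0,0,0],[0,0,0],[0,0,0],[0,0,0],[0,0,0],[0,0,0],[0,0,0],[0,0,0],[0,0,0]], fingers=[0,0,0,0.1,0.3,0.5,0.7,0.85,0.9,0.9,0.9,0.9], newtons=60)

```text
t: 20.5
tool_pos: [0.5605, 0.4042, 0.0035]
eef_rot: [[0.367, 0.93, 0.002], [0.93, -0.367, 0.001], [0.002, 0.001, -1.0]]
force: [-0.6, -0.3, 5.4]
width: 0.024
gripper_force: 60.3
```

```bash
python3 -c "
from h import *
st();p=slot(-.0525);goto2(*p,.11,5.85)"
```

```text
{'t': 20.5, 'tool_pos': [0.5605, 0.4042, 0.0035], 'force': [-0.5624, -0.3016, 5.3635], 'width': 0.024, 'gripper_force': 60.3066, 'qpos': [-0.9186, 1.0175, 0.4723, 1.5385, -0.6148, 0.7356, -0.5511]}
tr [-0.229, 0.1029, -0.1068] rotz -27.4 cur -21.6 tilt [0.0015 0.0011]
```

servo_tool(translation=[[0,0,-0.03],[0,0,-0.07],[0,0,-0.107],[-0.04,0.018,-0.107],[-0.08,0.036,-0.107],[-0.12,0.054,-0.107],[-0.16,0.072,-0.107],[-0.2,0.09,-0.107],[-0.229,0.103,-0.107],[-0.229,0.103,-0.107],[-0.229,0.103,-0.107],[-0.229,0.103,-0.107]], rot=[[0,0,0],[0,0,0],[0,0,0],[0,0,-8.5],[0,0,-17],[0,0,-25.5],[0,0,-27.4],[0,0,-27.4],[0,0,-27.4],[0,0,-27.4],[0,0,-27.4],[0,0,-27.4]], fingers=[0.9,0.9,0.9,0.9,0.9,0.9,0.9,0.9,0.9,0.9,0.9,0.9])

```text
t: 21.7
tool_pos: [0.5711, 0.1546, 0.109]
eef_rot: [[-0.104, 0.995, -0.001], [0.995, 0.104, 0.001], [0.001, -0.0, -1.0]]
force: [0.1, 0.8, -1.1]
width: 0.0237
gripper_force: 59.5
```

```bash
python3 -c "
from h import *
st();p=slot(-.0525);goto2(*p,.0155,5.85)"
```

```text
{'t': 21.7, 'tool_pos': [0.5711, 0.1546, 0.109], 'force': [0.1246, 0.841, -1.0942], 'width': 0.0237, 'gripper_force': 59.4897, 'qpos': [-0.5421, 0.7336, 0.3734, 1.8002, -0.3993, 0.6832, 0.1611]}
tr [-0.0015, 0.0007, 0.0935] rotz 0.09 cur 5.9 tilt [-0.0005  0.0011]
```

servo_tool(translation=[[-0.0015,0.0005,0.03],[-0.0015,0.0005,0.06],[-0.0015,0.0005,0.08],[-0.0015,0.0005,0.089],[-0.0015,0.0005,0.0935],[-0.0015,0.0005,0.0935],[-0.0015,0.0005,0.0935],[-0.0015,0.0005,0.0935],[-0.0015,0.0005,0.0935],[-0.0015,0.0005,0.0935],[-0.0015,0.0005,0.08],[-0.0015,0.0005,0.04],[-0.0015,0.0005,0],[-0.0015,0.0005,0],[-0.0015,0.0005,0]], rot=[[0,0,0],[0,0,0],[0,0,0],[0,0,0],[0,0,0],[0,0,0],[0,0,0],[0,0,0],[0,0,0],[0,0,0],[0,0,0],[0,0,0],[0,0,0],[0,0,0],[0,0,0]], fingers=[0.9,0.9,0.9,0.9,0.9,0.9,0.9,0.7,0.5,0.5,0.5,0.5,0.5,0.5,0.5])

```text
t: 23.2
tool_pos: [0.5728, 0.1519, 0.1112]
eef_rot: [[-0.102, 0.995, 0.003], [0.995, 0.102, 0.001], [0.001, 0.003, -1.0]]
force: [-0.2, -0.1, -0.3]
width: 0.0426
gripper_force: 0.0
```

```bash
python3 - <<'E'
from h import *
st();f=grab('top'); M=brass(f)
for n,x,y in [('flat',.4532,-.1654),('tall',.4468,-.0243)]:
    try: print(n,np.round(fit_top(f,M,SZ[n],x,y),4))
    except Exception as e: print(n,e)
goto2(.4468,-.0243,.1,106.75)
E
```

```text
{'t': 23.2, 'tool_pos': [0.5728, 0.1519, 0.1112], 'force': [-0.2457, -0.0861, -0.2985], 'width': 0.0426, 'gripper_force': 0.0, 'qpos': [-0.5405, 0.7309, 0.3785, 1.7995, -0.4015, 0.6845, 0.1665]}
flat [  0.4532  -0.1655 120.1702  22.949 ]
tall [ 0.4469 -0.0243 16.8785 20.4   ]
tr [-0.1624, -0.1423, 0.0098] rotz -100.9 cur 5.9 tilt [0.0004 0.0006]
```

servo_tool(translation=[[-0.018,-0.016,0],[-0.036,-0.032,0],[-0.054,-0.047,0],[-0.072,-0.063,0],[-0.09,-0.079,0],[-0.108,-0.095,0],[-0.126,-0.11,0],[-0.144,-0.126,0],[-0.162,-0.142,0],[-0.162,-0.142,0.02],[-0.162,-0.142,0.048],[-0.162,-0.142,0.048],[-0.162,-0.142,0.048],[-0.162,-0.142,0.048]], rot=[[0,0,8.5],[0,0,17],[0,0,25.5],[0,0,34],[0,0,42.5],[0,0,51],[0,0,59.5],[0,0,68],[0,0,76.5],[0,0,79.1],[0,0,79.1],[0,0,79.1],[0,0,79.1],[0,0,79.1]], fingers=[0,0,0,0,0,0,0,0,0,0,0,0,0,0])

```text
t: 24.65
tool_pos: [0.4475, -0.0243, 0.0618]
eef_rot: [[0.958, 0.288, 0.0], [0.288, -0.958, -0.0], [0.0, 0.0, -1.0]]
force: [0.1, 0.9, -0.1]
width: 0.0855
gripper_force: 0.0
```

```bash
python3 -c "
from h import *
st();goto2(.4469,-.0243,.0,-73.2)"
```

```text
{'t': 24.65, 'tool_pos': [0.4475, -0.0243, 0.0618], 'force': [0.0803, 0.8677, -0.1128], 'width': 0.0855, 'gripper_force': 0.0, 'qpos': [-0.3637, 0.7313, 0.5363, 2.214, -0.9365, 0.4371, -0.3373]}
tr [-0.0006, -0.0002, 0.0618] rotz -0.06 cur -73.3 tilt [ 0.0004 -0.0003]
```

servo_tool(translation=[[0,0,0.02],[0,0,0.04],[0,0,0.055],[0,0,0.0615],[0,0,0.0615],[0,0,0.0615],[0,0,0.0615],[0,0,0.0615],[0,0,0.0615],[0,0,0.0615],[0,0,0.0615]], rot=[[0,0,0],[0,0,0],[0,0,0],[0,0,0],[0,0,0],[0,0,0],[0,0,0],[0,0,0],[0,0,0],[0,0,0],[0,0,0]], fingers=[0,0,0,0,0.2,0.4,0.6,0.7,0.7,0.7,0.7], newtons=60)

```text
t: 25.75
tool_pos: [0.4478, -0.0242, 0.0009]
eef_rot: [[0.958, 0.288, 0.002], [0.288, -0.958, -0.0], [0.002, 0.001, -1.0]]
force: [-2.2, 0.2, 6.0]
width: 0.0489
gripper_force: 62.1
```

```bash
python3 -c "
from h import *
st();p=slot(-.0238);goto2(*p,.11,5.85)"
```

```text
{'t': 25.75, 'tool_pos': [0.4478, -0.0242, 0.0009], 'force': [-2.2138, 0.2004, 5.9734], 'width': 0.0489, 'gripper_force': 62.0895, 'qpos': [-0.2058, 0.8186, 0.294, 2.226, -1.0752, 0.2425, -0.2179]}
tr [0.1755, -0.1623, -0.109] rotz -79.1 cur -73.2 tilt [ 0.0018 -0.0004]
```

servo_tool(translation=[[0,0,-0.03],[0,0,-0.07],[0,0,-0.109],[0.02,-0.018,-0.109],[0.04,-0.036,-0.109],[0.06,-0.055,-0.109],[0.08,-0.073,-0.109],[0.1,-0.091,-0.109],[0.12,-0.109,-0.109],[0.14,-0.128,-0.109],[0.16,-0.146,-0.109],[0.1755,-0.162,-0.109],[0.1755,-0.162,-0.109],[0.1755,-0.162,-0.109],[0.1755,-0.162,-0.109]], rot=[[0,0,0],[0,0,0],[0,0,0],[0,0,-8.5],[0,0,-17],[0,0,-25.5],[0,0,-34],[0,0,-42.5],[0,0,-51],[0,0,-59.5],[0,0,-68],[0,0,-76.5],[0,0,-79.1],[0,0,-79.1],[0,0,-79.1]], fingers=[0.7,0.7,0.7,0.7,0.7,0.7,0.7,0.7,0.7,0.7,0.7,0.7,0.7,0.7,0.7])

```text
t: 27.25
tool_pos: [0.5681, 0.1809, 0.109]
eef_rot: [[-0.1, 0.995, -0.0], [0.995, 0.1, -0.001], [-0.001, -0.001, -1.0]]
force: [-0.3, 0.1, -0.7]
width: 0.0484
gripper_force: 63.4
```

```bash
python3 -c "
from h import *
st();p=slot(-.0238);goto2(*p,.0128,5.85)"
```

```text
{'t': 27.25, 'tool_pos': [0.5681, 0.1809, 0.109], 'force': [-0.258, 0.0821, -0.6699], 'width': 0.0484, 'gripper_force': 63.448, 'qpos': [-0.5851, 0.7388, 0.3727, 1.7866, -0.3938, 0.691, 0.1065]}
tr [0.0009, 0.0009, 0.0962] rotz -0.11 cur 5.7 tilt [-0.0005 -0.0009]
```

servo_tool(translation=[[0.001,0.001,0.03],[0.001,0.001,0.06],[0.001,0.001,0.08],[0.001,0.001,0.091],[0.001,0.001,0.096],[0.001,0.001,0.096],[0.001,0.001,0.096],[0.001,0.001,0.096],[0.001,0.001,0.096],[0.001,0.001,0.096],[0.001,0.001,0.08],[0.001,0.001,0.04],[0.001,0.001,0],[0.001,0.001,0],[0.001,0.001,0]], rot=[[0,0,0],[0,0,0],[0,0,0],[0,0,0],[0,0,0],[0,0,0],[0,0,0],[0,0,0],[0,0,0],[0,0,0],[0,0,0],[0,0,0],[0,0,0],[0,0,0],[0,0,0]], fingers=[0.7,0.7,0.7,0.7,0.7,0.7,0.7,0.35,0.22,0.22,0.22,0.22,0.22,0.22,0.22])

```text
t: 28.75
tool_pos: [0.5704, 0.1831, 0.1109]
eef_rot: [[-0.102, 0.995, 0.003], [0.995, 0.102, 0.001], [0.001, 0.003, -1.0]]
force: [-0.3, 1.2, -1.0]
width: 0.0664
gripper_force: 0.0
```

```bash
python3 - <<'E'
from h import *
st();f=grab('top'); M=brass(f)
print(np.round(fit_top(f,M,SZ['flat'],.4532,-.1654),4))
goto2(.4532,-.1655,.1,30.3)
E
```

```text
{'t': 28.75, 'tool_pos': [0.5704, 0.1831, 0.1109], 'force': [-0.3458, 1.1591, -1.0397], 'width': 0.0664, 'gripper_force': 0.0, 'qpos': [-0.588, 0.738, 0.3753, 1.7815, -0.3966, 0.6938, 0.1083]}
[  0.4532  -0.1655 120.6364  22.5294]
tr [-0.3348, -0.1511, 0.0093] rotz -24.45 cur 5.9 tilt [0.0004 0.0006]
```

servo_tool(translation=[[-0.042,-0.019,0],[-0.084,-0.038,0],[-0.126,-0.057,0],[-0.168,-0.076,0],[-0.21,-0.095,0],[-0.252,-0.114,0],[-0.294,-0.133,0],[-0.335,-0.151,0],[-0.335,-0.151,0.02],[-0.335,-0.151,0.048],[-0.335,-0.151,0.048],[-0.335,-0.151,0.048],[-0.335,-0.151,0.048]], rot=[[0,0,-4],[0,0,-8],[0,0,-12],[0,0,-16],[0,0,-20],[0,0,-24.4],[0,0,-24.4],[0,0,-24.4],[0,0,-24.4],[0,0,-24.4],[0,0,-24.4],[0,0,-24.4],[0,0,-24.4]], fingers=[0,0,0,0,0,0,0,0,0,0,0,0,0])

```text
t: 30.1
tool_pos: [0.4538, -0.1657, 0.0614]
eef_rot: [[-0.504, 0.864, 0.0], [0.864, 0.504, -0.0], [-0.0, 0.0, -1.0]]
force: [0.6, 0.2, 0.2]
width: 0.0853
gripper_force: 0.0
```

```bash
python3 -c "
from h import *
st();goto2(.4532,-.1655,-.003,30.4)"
```

```text
{'t': 30.1, 'tool_pos': [0.4538, -0.1657, 0.0614], 'force': [0.5941, 0.1828, 0.2241], 'width': 0.0853, 'gripper_force': 0.0, 'qpos': [0.2128, 0.6859, 0.1171, 2.1153, -0.2171, 0.3509, 1.0364]}
tr [0.0005, -0.0004, 0.0644] rotz -0.11 cur 30.3 tilt [ 0.0004 -0.0001]
```

servo_tool(translation=[[0.0005,-0.0005,0.02],[0.0005,-0.0005,0.04],[0.0005,-0.0005,0.056],[0.0005,-0.0005,0.0645],[0.0005,-0.0005,0.0645],[0.0005,-0.0005,0.0645],[0.0005,-0.0005,0.0645],[0.0005,-0.0005,0.0645],[0.0005,-0.0005,0.0645],[0.0005,-0.0005,0.0645],[0.0005,-0.0005,0.0645]], rot=[[0,0,0],[0,0,0],[0,0,0],[0,0,0],[0,0,0],[0,0,0],[0,0,0],[0,0,0],[0,0,0],[0,0,0],[0,0,0]], fingers=[0,0,0,0,0.2,0.4,0.6,0.6,0.6,0.6,0.6], newtons=60)

```text
t: 31.2
tool_pos: [0.4533, -0.1657, -0.0025]
eef_rot: [[-0.504, 0.864, 0.002], [0.864, 0.504, 0.0], [-0.0, 0.002, -1.0]]
force: [-0.8, 0.3, 7.9]
width: 0.0582
gripper_force: 65.1
```

```bash
python3 -c "
from h import *
st();p=slot(.0288);goto2(*p,.11,5.85)"
```

```text
{'t': 31.2, 'tool_pos': [0.4533, -0.1657, -0.0025], 'force': [-0.7861, 0.292, 7.9496], 'width': 0.0582, 'gripper_force': 65.0952, 'qpos': [0.1619, 0.8235, 0.1962, 2.1338, -0.65, 0.2401, 1.4602]}
tr [0.2897, 0.2969, -0.1121] rotz 24.41 cur 30.3 tilt [0.0017 0.0004]
```

servo_tool(translation=[[0,0,-0.03],[0,0,-0.07],[0,0,-0.112],[0.029,0.03,-0.112],[0.058,0.06,-0.112],[0.087,0.089,-0.112],[0.116,0.119,-0.112],[0.145,0.149,-0.112],[0.174,0.178,-0.112],[0.203,0.208,-0.112],[0.232,0.238,-0.112],[0.261,0.268,-0.112],[0.29,0.297,-0.112],[0.29,0.297,-0.112],[0.29,0.297,-0.112],[0.29,0.297,-0.112]], rot=[[0,0,0],[0,0,0],[0,0,0],[0,0,3],[0,0,6],[0,0,9],[0,0,12],[0,0,15],[0,0,18],[0,0,21],[0,0,24.4],[0,0,24.4],[0,0,24.4],[0,0,24.4],[0,0,24.4],[0,0,24.4]], fingers=[0.6,0.6,0.6,0.6,0.6,0.6,0.6,0.6,0.6,0.6,0.6,0.6,0.6,0.6,0.6,0.6])

```text
t: 32.8
tool_pos: [0.5629, 0.2325, 0.1085]
eef_rot: [[-0.1, 0.995, -0.001], [0.995, 0.1, -0.001], [-0.001, -0.001, -1.0]]
force: [-0.4, -0.2, -0.8]
width: 0.0584
gripper_force: 65.4
```

```bash
python3 -c "
from h import *
st();p=slot(.0288);goto2(*p,.0095,5.85)"
```

```text
{'t': 32.8, 'tool_pos': [0.5629, 0.2325, 0.1085], 'force': [-0.3777, -0.2054, -0.8184], 'width': 0.0584, 'gripper_force': 65.4076, 'qpos': [-0.8343, 0.83, 0.6806, 1.7548, -0.6914, 0.8133, 0.2834]}
tr [0.0017, 0.0009, 0.099] rotz -0.12 cur 5.7 tilt [-0.0005 -0.0015]
```

Place, release, rise, then withdraw toward the lid for an unobstructed look.

servo_tool(translation=[[0.0015,0.001,0.03],[0.0015,0.001,0.06],[0.0015,0.001,0.08],[0.0015,0.001,0.093],[0.0015,0.001,0.098],[0.0015,0.001,0.099],[0.0015,0.001,0.099],[0.0015,0.001,0.099],[0.0015,0.001,0.099],[0.0015,0.001,0.099],[0.0015,0.001,0.08],[0.0015,0.001,0.04],[0,0,0],[-0.04,0,-0.03],[-0.08,0,-0.05],[-0.12,0,-0.05],[-0.16,0,-0.05],[-0.2,0,-0.05],[-0.24,0,-0.05],[-0.28,0,-0.05]], rot=[[0,0,0],[0,0,0],[0,0,0],[0,0,0],[0,0,0],[0,0,0],[0,0,0],[0,0,0],[0,0,0],[0,0,0],[0,0,0],[0,0,0],[0,0,0],[0,0,-8.5],[0,0,-17],[0,0,-25.5],[0,0,-34],[0,0,-42.5],[0,0,-51],[0,0,-59.5]], fingers=[0.6,0.6,0.6,0.6,0.6,0.6,0.6,0.25,0.12,0.12,0.12,0.12,0.12,0,0,0,0,0,0,0])

```text
t: 34.8
tool_pos: [0.5918, -0.0458, 0.1587]
eef_rot: [[-0.911, 0.412, 0.001], [0.412, 0.911, -0.0], [-0.001, 0.0, -1.0]]
force: [0.4, 0.4, 0.1]
width: 0.0853
gripper_force: 0.0
```

```bash
python3 - <<'E'
from h import *
st();f=grab('top','top5.png')
E
```

```text
{'t': 34.8, 'tool_pos': [0.5918, -0.0458, 0.1587], 'force': [0.4375, 0.3816, 0.0656], 'width': 0.0853, 'gripper_force': 0.0, 'qpos': [-0.2202, 0.6678, 0.4032, 1.7611, -0.3514, 0.7837, 1.5034]}
```

View pics/top5.png

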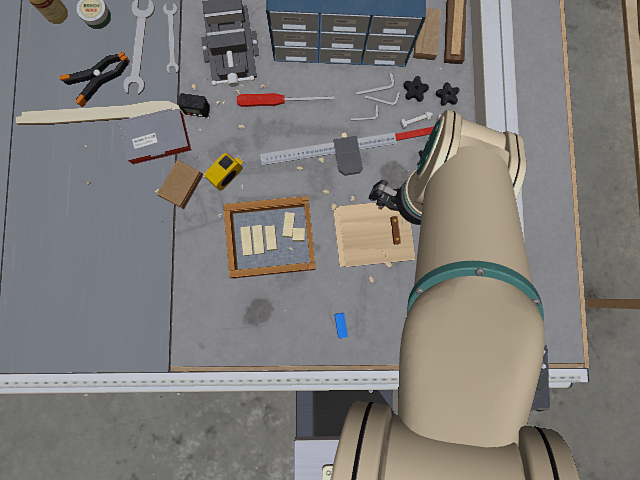

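```bash
python3 - <<'E'
from h import *
f=grab('top');g=grab('side')
a=cv2.resize(f['img'][190:285,220:325],None,fx=3.8,fy=3.8,interpolation=cv2.INTER_CUBIC);b=cv2.resize(g['img'][190:285,250:355],None,fx=3.8,fy=3.8,interpolation=cv2.INTER_CUBIC)
cv2.imwrite('pics/c6.png',np.hstack([a,b])[:,:,::-1])
M=brass(f)
M2=M.copy()
for n,u,v in [('flat',246,240),('flat',258,239),('tall',270,238),('tall',289,224),('cube',298,234)]:
    p=at_z(f,(u,v),.011+SZ[n][2])
    # shift: emulate elevated floor
    sz=(SZ[n][0],SZ[n][1],SZ[n][2]+.011); r=fit_top(f,M,sz,p[0],p[1],rad=14)
    d=np.array(r[:2])-C; a=np.radians(CY); print(n,np.round(r,4),'case',np.round([d@[np.cos(a),np.sin(a)],d@[-np.sin(a),np.cos(a)]],4),'rel yaw',round(r[2]-CY,1))
E
```

```text
flat [ 0.5616  0.258  96.4676 17.1216] case [ 0.0527 -0.0005] rel yaw 0.6
flat [ 0.5647  0.2337 95.6631 18.1882] case [ 0.0283 -0.0011] rel yaw -0.2
tall [ 0.5676  0.2065 96.2653 17.8627] case [ 0.0009 -0.0012] rel yaw 0.4
tall [  0.5954   0.1692  83.5407 117.4588] case [-0.039  -0.0251] rel yaw -12.3
cube [5.748000e-01 1.482000e-01 1.815000e-01 1.677137e+02] case [-0.0578 -0.0025] rel yaw -95.7
```

View pics/c6.png

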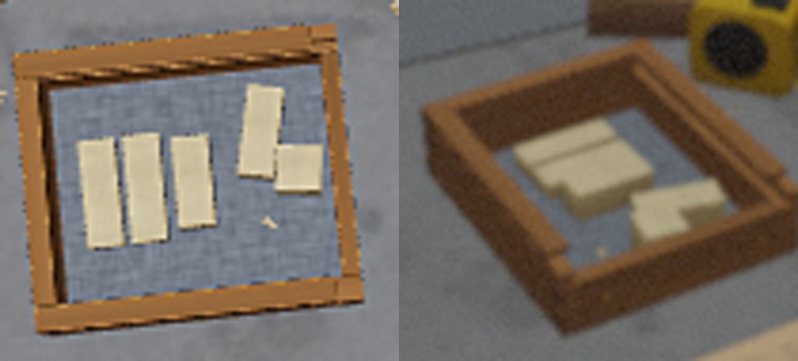

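Four blocks stand where I set them. The second tall bar was knocked aside inside the case, at (260,130) in the crop, but it lies flat on the floor and below the lid, so it can stay. Now I locate the lid.

```bash
python3 - <<'E'
from h import *
f=grab('top'); h=cv2.cvtColor(f['img'],cv2.COLOR_RGB2HSV).astype(int)
w=(370,205,420,255); k=h[w[1]:w[3],w[0]:w[2]]
m=((k[...,0]>4)&(k[...,0]<16)&(k[...,1]>110)&(k[...,2]>35)&(k[...,2]<160)).astype(np.uint8)
n,l,s_,_=cv2.connectedComponentsWithStats(m); print(s_[1:].tolist()); i=1+np.argmax(s_[1:,4]); B=np.zeros_like(m)
cv2.fillConvexPoly(B,cv2.convexHull(np.argwhere(l==i)[:,::-1].astype(np.int32)),1)
s=[58.4,-5.7,np.radians(95.8)]
r=minimize(lambda p:np.abs(soft(f,box_pts(p[0]/100,p[1]/100,p[2],(.014,.06,.018),.006),w)-B).sum(),s,method='Nelder-Mead',options=dict(initial_simplex=np.array([s]+[np.add(s,d) for d in np.diag([.6,.6,.1])])))
print(np.round(r.x[:2]/100,4),np.degrees(r.x[2]),r.fun)
for t in('lid_grip','lid_nose'):
    for q in finder.landmark_of('top',t)[:1]: print(t,q['conf'],np.round(q['point'],1),np.round(at_z(f,q['point'],.012),4))
goto2(.5845,-.057,.07,95.85)
E
```

```text
[[20, 11, 11, 29, 181]]
[ 0.585  -0.0585] 96.1884704087355 20.615686274509805
lid_grip 0.67 [397.1 230.1] [ 0.5849 -0.0636  0.012 ]
lid_nose 0.65 [336.1 239.7] [0.5644 0.068  0.012 ]
tr [0.0005, -0.0161, 0.0882] rotz -30.48 cur 65.4 tilt [-0.0003  0.0011]
```

servo_tool(translation=[[0,-0.016,0.02],[0,-0.016,0.04],[0,-0.016,0.06],[0,-0.016,0.085],[0,-0.016,0.085],[0,-0.016,0.085],[0,-0.016,0.085]], rot=[[0,0,-8.5],[0,0,-17],[0,0,-25.5],[0,0,-30.5],[0,0,-30.5],[0,0,-30.5],[0,0,-30.5]], fingers=[0,0,0,0,0,0,0])

```text
t: 35.8
tool_pos: [0.586, -0.058, 0.0744]
eef_rot: [[-0.995, -0.101, 0.002], [-0.101, 0.995, -0.0], [-0.002, -0.001, -1.0]]
force: [0.4, 0.5, 0.5]
width: 0.0851
gripper_force: 0.0
```

```bash
python3 -c "
from h import *
st();goto2(.5845,-.0575,.0125,95.85)"
```

```text
{'t': 35.8, 'tool_pos': [0.586, -0.058, 0.0744], 'force': [0.3983, 0.4513, 0.4641], 'width': 0.0851, 'gripper_force': 0.0, 'qpos': [-0.0747, 0.7602, 0.2008, 1.8244, -0.2531, 0.58, 1.9568]}
tr [0.0016, 0.0007, 0.0619] rotz -0.03 cur 95.8 tilt [ 0.0018 -0.0003]
```

servo_tool(translation=[[0.0015,0.0005,0.02],[0.0015,0.0005,0.04],[0.0015,0.0005,0.056],[0.0015,0.0005,0.0615],[0.0015,0.0005,0.0615],[0.0015,0.0005,0.0615],[0.0015,0.0005,0.0615],[0.0015,0.0005,0.0615],[0.0015,0.0005,0.0615],[0.0015,0.0005,0.0615],[0.0015,0.0005,0.0615],[0.0015,0.0005,0.0615]], rot=[[0,0,0],[0,0,0],[0,0,0],[0,0,0],[0,0,0],[0,0,0],[0,0,0],[0,0,0],[0,0,0],[0,0,0],[0,0,0],[0,0,0]], fingers=[0,0,0,0,0.3,0.5,0.7,0.9,1,1,1,1], newtons=50)

```text
t: 37.0
tool_pos: [0.584, -0.0584, 0.0125]
eef_rot: [[-0.995, -0.102, 0.001], [-0.102, 0.995, 0.0], [-0.001, -0.0, -1.0]]
force: [-0.7, 0.4, 5.2]
width: 0.0123
gripper_force: 50.7
```

```bash
python3 -c "
from h import *
st()
a=np.radians(95.85);p=np.array([.5751,.1385])-.16*np.array([np.cos(a),np.sin(a)]);print(p);goto2(*p,.0525,95.85)"
```

```text
{'t': 37.0, 'tool_pos': [0.584, -0.0584, 0.0125], 'force': [-0.6783, 0.3764, 5.1894], 'width': 0.0123, 'gripper_force': 50.692, 'qpos': [-0.0489, 0.8562, 0.1613, 1.8456, -0.2768, 0.4606, 1.9791]}
[ 0.59140791 -0.02066674]
tr [-0.0113, 0.0368, -0.04] rotz -0.01 cur 95.8 tilt [0.001  0.0001]
```

```bash
python3 -c "
from h import *
p=slot(-.225,-.0006);goto2(*p,.0525,95.85)"
```

```text
tr [-0.0102, 0.0393, -0.04] rotz -0.01 cur 95.8 tilt [0.001  0.0001]
```

servo_tool(translation=[[0,0,-0.015],[0,0,-0.03],[0,0.01,-0.042],[-0.005,0.02,-0.042],[-0.01,0.032,-0.042],[-0.01,0.039,-0.04],[-0.01,0.039,-0.04],[-0.01,0.039,-0.04],[-0.01,0.039,-0.04]], rot=[[0,0,0],[0,0,0],[0,0,0],[0,0,0],[0,0,0],[0,0,0],[0,0,0],[0,0,0],[0,0,0]], fingers=[1,1,1,1,1,1,1,1,1])

```text
t: 37.9
tool_pos: [0.5891, -0.0194, 0.0514]
eef_rot: [[-0.995, -0.101, -0.001], [-0.101, 0.995, -0.001], [0.001, -0.001, -1.0]]
force: [0.4, 0.1, -2.0]
width: 0.0124
gripper_force: 49.8
```

```bash
python3 - <<'E'
from h import *
st();p=slot(-.225,-.0006);goto2(*p,.0525,95.85)
f=grab('top');g=grab('side')
a=cv2.resize(f['img'][180:300,220:400],(400,267),interpolation=cv2.INTER_CUBIC);b=cv2.resize(g['img'][190:310,250:430],(400,267),interpolation=cv2.INTER_CUBIC)
cv2.imwrite('pics/c7.png',np.hstack([a,b])[:,:,::-1])
E
```

```text
{'t': 37.9, 'tool_pos': [0.5891, -0.0194, 0.0514], 'force': [0.3659, 0.1111, -2.0349], 'width': 0.0124, 'gripper_force': 49.7997, 'qpos': [-0.1383, 0.7982, 0.1975, 1.8286, -0.2743, 0.5422, 1.909]}
tr [-0.001, 0.0011, -0.0011] rotz -0.06 cur 95.8 tilt [-0.0009 -0.0008]
```

View pics/c7.png

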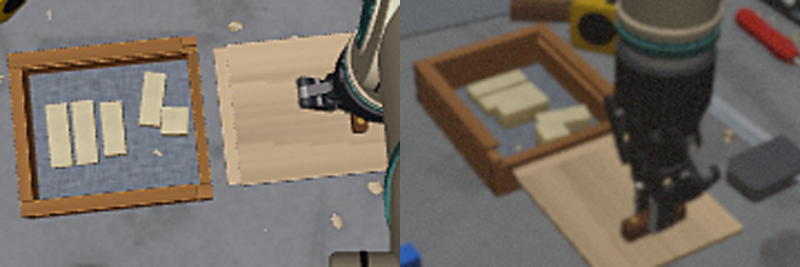

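The lid hangs level before the mouth, with its nose corners at crop (215,47) and (229,187). I check the lateral alignment from its long edges.

```bash
python3 - <<'E'
from h import *
f=grab('top'); g=cv2.cvtColor(f['img'],cv2.COLOR_RGB2HSV).astype(int)
m=((g[...,0]>10)&(g[...,0]<22)&(g[...,1]>50)&(g[...,2]>150)).astype(np.uint8)
m[:190]=0;m[285:]=0;m[:,:314]=0;m[:,368:]=0
n,l,s,_=cv2.connectedComponentsWithStats(m); l=(l==1+np.argmax(s[1:,4]))
a=np.radians(CY);E=np.array([[np.cos(a),np.sin(a)],[-np.sin(a),np.cos(a)]])
ys=[]
for c in range(326,350,4):
    r=np.where(l[:,c])[0]
    if len(r): t=E@(at_z(f,(c,r.min()-.5),.046)[:2]-C);b=E@(at_z(f,(c,r.max()+.5),.046)[:2]-C); ys.append((t[0],t[1],b[1],(t[1]+b[1])/2))
print(np.round(np.array(ys)*1000,1))
E
```

```text
[[-122.6  -66.2   62.6   -1.8]
 [-130.9  -65.4   65.5    0. ]
 [-139.4  -66.6   66.3   -0.2]
 [-148.   -67.9   65.2   -1.4]
 [-156.1  -64.9   66.     0.5]
 [-164.6  -66.2   64.9   -0.7]]
```

Lateral offset is about -0.4 mm, which is good. Advancing into the grooves.

servo_tool(translation=[[0,0.008,-0.001],[0,0.016,-0.001],[0,0.024,-0.001],[0,0.03,-0.001],[0,0.036,-0.001],[0,0.042,-0.001],[0,0.048,-0.001],[0,0.054,-0.001],[0,0.054,-0.001]], rot=[[0,0,0],[0,0,0],[0,0,0],[0,0,0],[0,0,0],[0,0,0],[0,0,0],[0,0,0],[0,0,0]], fingers=[1,1,1,1,1,1,1,1,1])

```text
t: 38.95
tool_pos: [0.5839, 0.0366, 0.0527]
eef_rot: [[-0.995, -0.103, -0.0], [-0.103, 0.995, 0.001], [0.0, 0.001, -1.0]]
force: [0.6, 0.8, -1.3]
width: 0.0128
gripper_force: 49.8
```

```bash
python3 - <<'E'
from h import *
st();s=monitor.sense();a=np.radians(CY);E=np.array([[np.cos(a),np.sin(a)],[-np.sin(a),np.cos(a)]])
print(E@(np.array(s['tool_pos'][:2])-C)); p=slot(-.049,.0002);goto2(*p,.0525,95.85)
E
```

```text
{'t': 38.95, 'tool_pos': [0.5839, 0.0366, 0.0527], 'force': [0.619, 0.8184, -1.3089], 'width': 0.0128, 'gripper_force': 49.8066, 'qpos': [-0.2396, 0.7927, 0.207, 1.8415, -0.2918, 0.5371, 1.8335]}
[-1.69812560e-01 -7.68423318e-05]
tr [0.0001, 0.1208, 0.0003] rotz 0.08 cur 95.9 tilt [-0.0002  0.0008]
```

servo_tool(translation=[[0,0.01,0],[0,0.025,0],[0,0.04,0],[0,0.055,0],[0,0.07,0],[0,0.085,0],[0,0.098,0],[0,0.105,0],[0,0.108,0],[0,0.108,0],[0,0.108,0]], rot=[[0,0,0],[0,0,0],[0,0,0],[0,0,0],[0,0,0],[0,0,0],[0,0,0],[0,0,0],[0,0,0],[0,0,0],[0,0,0]], fingers=[1,1,1,1,1,1,1,1,1,1,1])

```text
t: 40.05
tool_pos: [0.5732, 0.1416, 0.0528]
eef_rot: [[-0.995, -0.101, 0.0], [-0.101, 0.995, -0.001], [-0.0, -0.001, -1.0]]
force: [-0.8, 0.4, -1.9]
width: 0.0126
gripper_force: 49.8
```

```bash
python3 - <<'E'
from h import *
st();p=slot(-.050,.0);goto2(*p,.0525,95.85)
E
```

```text
{'t': 40.05, 'tool_pos': [0.5732, 0.1416, 0.0528], 'force': [-0.7997, 0.3944, -1.8544], 'width': 0.0126, 'gripper_force': 49.8119, 'qpos': [-0.4362, 0.8006, 0.2349, 1.8268, -0.3231, 0.5515, 1.6783]}
tr [0.0002, 0.0142, 0.0003] rotz -0.07 cur 95.8 tilt [ 0.0002 -0.0007]
```

servo_tool(translation=[[0,0.004,0],[0,0.008,0],[0,0.011,0],[0,0.013,0],[0,0.0145,0],[0,0.016,0],[0,0.017,0],[0,0.017,0]], rot=[[0,0,0],[0,0,0],[0,0,0],[0,0,0],[0,0,0],[0,0,0],[0,0,0],[0,0,0]], fingers=[1,1,1,1,1,1,1,1])

```text
t: 40.85
tool_pos: [0.5713, 0.1588, 0.0528]
eef_rot: [[-0.995, -0.101, -0.0], [-0.101, 0.995, -0.001], [0.0, -0.001, -1.0]]
force: [0.1, -2.0, -0.6]
width: 0.0125
gripper_force: 49.8
```

servo_tool(translation=[[0,0.001,0],[0,0.002,0],[0,0.003,0],[0,0.004,0],[0,0.004,0]], rot=[[0,0,0],[0,0,0],[0,0,0],[0,0,0],[0,0,0]], fingers=[1,1,1,1,1])

```text
t: 41.35
tool_pos: [0.5713, 0.1589, 0.0529]
eef_rot: [[-0.995, -0.099, 0.0], [-0.099, 0.995, -0.005], [0.0, -0.005, -1.0]]
force: [0.3, -9.2, 0.5]
width: 0.0128
gripper_force: 50.1
```

The lid stopped against the back wall with 9 N while the TCP held still, so it is home. Releasing and retreating.

servo_tool(translation=[[0,0.001,0.001],[0,0.001,0.001],[0,0.001,0.001],[0,0.001,0.001],[0,0.001,0],[0,0.001,-0.001],[0,0.001,-0.001],[0,0,-0.03],[0,0,-0.07],[0,0,-0.12],[0,-0.05,-0.15],[0,-0.1,-0.15],[0,-0.15,-0.15],[0,-0.2,-0.15],[0,-0.25,-0.15],[0,-0.25,-0.15],[0,-0.25,-0.15]], rot=[[0,0,0],[0,0,0],[0,0,0],[0,0,0],[0,0,0],[0,0,0],[0,0,0],[0,0,0],[0,0,0],[0,0,0],[0,0,0],[0,0,0],[0,0,0],[0,0,0],[0,0,0],[0,0,0],[0,0,0]], fingers=[1,1,0.7,0.5,0.3,0.1,0,0,0,0,0,0,0,0,0,0,0])

```text
t: 43.05
tool_pos: [0.5961, -0.0879, 0.2029]
eef_rot: [[-0.995, -0.097, 0.0], [-0.097, 0.995, -0.001], [-0.0, -0.001, -1.0]]
force: [-0.2, 0.5, 0.5]
width: 0.0853
gripper_force: 0.0
```

```bash
python3 - <<'E'
from h import *
st();f=grab('top','t8.png');g=grab('side')
a=cv2.resize(f['img'][150:300,150:350],(400,300),interpolation=cv2.INTER_CUBIC);b=cv2.resize(g['img'][190:285,250:377],(400,300),interpolation=cv2.INTER_CUBIC)
cv2.imwrite('pics/c8.png',np.hstack([a,b])[:,:,::-1])
E
```

```text
{'t': 43.05, 'tool_pos': [0.5961, -0.0879, 0.2029], 'force': [-0.2325, 0.4675, 0.496], 'width': 0.0853, 'gripper_force': 0.0, 'qpos': [-0.0999, 0.6102, 0.3204, 1.6933, -0.2362, 0.876, 1.9865]}
```

View pics/c8.png

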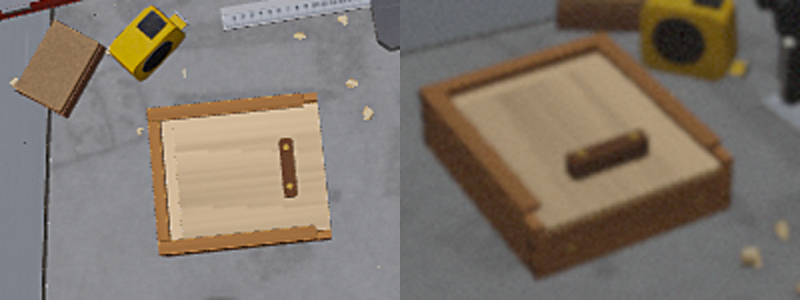

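View pics/t8.png

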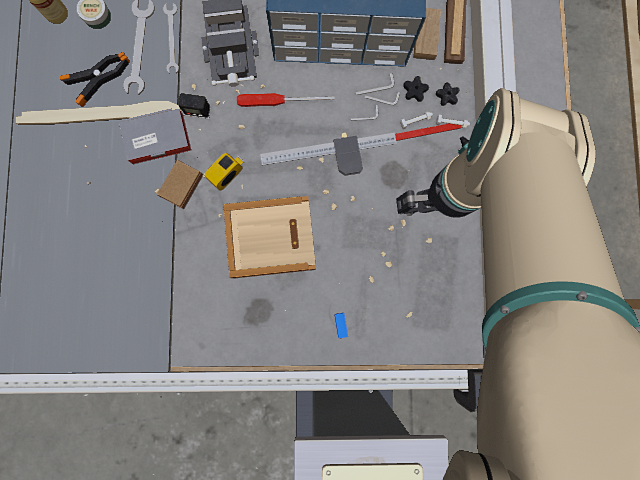

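The lid is flush with the case front with its nose at the back wall. No brass remains on the worktop, and the blue bar at (341,325) and the bystanders have not moved. Handing in.

```bash
python3 -c "
from h import *
print(job.job_done())"
```

```text
the job is handed in; nothing more can be done
None
```

All five brass blocks on the worktop are in the case below the lid, the lid is slid fully home, and the job is handed in. One tall bar was knocked aside inside the case, but it lies flat below the lid, so I left it there.

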